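Collect the scrap tins and part the full from the light

TASK

Gather the four scrap tins - the ones with a bare-metal lid that carries a coloured dot - off the bench into the two trays, one tin to a cell, upright: lift each to feel how full it is, then stand the well-filled ones (more than half full) in the blue refiner's tray and the light ones in the wooden bench tray. Set them down gently, and keep them upright on the way. Leave the two look-alikes, the tin with no dot and the tin with the black lid, standing where they are.

Things in the scene. Friction and masses are not known exactly. Their poses are not given: they have to be found in the camera images.
- tin_yellow: scrap tin: round screw-top aluminium tin with a knurled bare-metal lid and a yellow dot 36 mm across on it, 56 mm in diameter (body and lid alike) and 64 mm tall, origin at the centre of its underside, z up; stands on the bench at the start; sealed, its fill is drawn anew at every start and cannot be seen: it weighs from about 120 g (nearly empty) to 620 g (full); half full is 370 g, and a tin within 50 g of that may go in either tray
- tin_red: scrap tin: round screw-top aluminium tin with a knurled bare-metal lid and a red dot 36 mm across on it, 56 mm in diameter (body and lid alike) and 64 mm tall, origin at the centre of its underside, z up; stands on the bench at the start; sealed, its fill is drawn anew at every start and cannot be seen: it weighs from about 120 g (nearly empty) to 620 g (full); half full is 370 g, and a tin within 50 g of that may go in either tray
- tin_blue: scrap tin: round screw-top aluminium tin with a knurled bare-metal lid and a blue dot 36 mm across on it, 56 mm in diameter (body and lid alike) and 64 mm tall, origin at the centre of its underside, z up; stands on the bench at the start; sealed, its fill is drawn anew at every start and cannot be seen: it weighs from about 120 g (nearly empty) to 620 g (full); half full is 370 g, and a tin within 50 g of that may go in either tray
- tin_green: scrap tin: round screw-top aluminium tin with a knurled bare-metal lid and a green dot 36 mm across on it, 56 mm in diameter (body and lid alike) and 64 mm tall, origin at the centre of its underside, z up; stands on the bench at the start; sealed, its fill is drawn anew at every start and cannot be seen: it weighs from about 120 g (nearly empty) to 620 g (full); half full is 370 g, and a tin within 50 g of that may go in either tray
- tin_plain: look-alike, not a scrap tin: the same aluminium tin and bare-metal lid, but with no dot (clasps and findings), 56 mm in diameter (body and lid alike) and 64 mm tall, origin at the centre of its underside, z up; stands on the bench at the start; to be left alone
- tin_blacklid: look-alike, not a scrap tin: the same aluminium tin, but with a black lid (with a yellow dot on it; polishing powder), 56 mm in diameter (body and lid alike) and 64 mm tall, origin at the centre of its underside, z up; stands on the bench at the start; to be left alone
- tray_refiner: refiner's tray, for the well-filled tins: open, blue plastic, two small steel grips, 200 x 200 x 22 mm, walls, floor and cross partition 6 mm thick: four 91 mm square cells, one tin each, centres at x, y = +-48.5 mm from the origin along its own axes, cell floors 6 mm above the origin; origin at the centre of its underside, z up; fixed at one of three places, turned a little, empty at the start
- tray_bench: bench tray, for the light tins: open, brown wood, two small brass grips, 200 x 200 x 22 mm, walls, floor and cross partition 6 mm thick: four 91 mm square cells, one tin each, centres at x, y = +-48.5 mm from the origin along its own axes, cell floors 6 mm above the origin; origin at the centre of its underside, z up; fixed at one of three places, turned a little, empty at the start

How it is judged (in metres and radians):
At the end, for the whole second after the job is handed in: The four scrap tins stand upright (0.1 rad), released and at rest on cell floors: over 370 g in the blue tray, under 370 g in the wooden one (310 to 430 g: either); the two look-alikes stand within 20 mm of their places (((x of tin_yellow in the frame of tray_refiner between -0.08 and 0.08 m and y of tin_yellow in the frame of tray_refiner between -0.08 and 0.08 m and z of tin_yellow in the frame of tray_refiner between 0.002 and 0.01 m and contact force between tin_yellow and tray_refiner above 3 N) or (x of tin_yellow in the frame of tray_bench between -0.08 and 0.08 m and y of tin_yellow in the frame of tray_bench between -0.08 and 0.08 m and z of tin_yellow in the frame of tray_bench between 0.002 and 0.01 m and contact force between tin_yellow and tray_bench between 0.5 and 4.25 N)) and angle between each of tin_yellow, tin_red, tin_blue, tin_green, tin_plain, tin_blacklid's own z axis and vertical below 0.1 rad and linear speed of each of tin_yellow, tin_red, tin_blue, tin_green, tin_plain, tin_blacklid below 0.01 m/s and ((x of tin_red in the frame of tray_refiner between -0.08 and 0.08 m and y of tin_red in the frame of tray_refiner between -0.08 and 0.08 m and z of tin_red in the frame of tray_refiner between 0.002 and 0.01 m and contact force between tin_red and tray_refiner above 3 N) or (x of tin_red in the frame of tray_bench between -0.08 and 0.08 m and y of tin_red in the frame of tray_bench between -0.08 and 0.08 m and z of tin_red in the frame of tray_bench between 0.002 and 0.01 m and contact force between tin_red and tray_bench between 0.5 and 4.25 N)) and ((x of tin_blue in the frame of tray_refiner between -0.08 and 0.08 m and y of tin_blue in the frame of tray_refiner between -0.08 and 0.08 m and z of tin_blue in the frame of tray_refiner between 0.002 and 0.01 m and contact force between tin_blue and tray_refiner above 3 N) or (x of tin_blue in the frame of tray_bench between -0.08 and 0.08 m and y of tin_blue in the frame of tray_bench between -0.08 and 0.08 m and z of tin_blue in the frame of tray_bench between 0.002 and 0.01 m and contact force between tin_blue and tray_bench between 0.5 and 4.25 N)) and ((x of tin_green in the frame of tray_refiner between -0.08 and 0.08 m and y of tin_green in the frame of tray_refiner between -0.08 and 0.08 m and z of tin_green in the frame of tray_refiner between 0.002 and 0.01 m and contact force between tin_green and tray_refiner above 3 N) or (x of tin_green in the frame of tray_bench between -0.08 and 0.08 m and y of tin_green in the frame of tray_bench between -0.08 and 0.08 m and z of tin_green in the frame of tray_bench between 0.002 and 0.01 m and contact force between tin_green and tray_bench between 0.5 and 4.25 N)) and distance of each of tin_plain, tin_blacklid from where it was at the start of the episode below 0.02 m); the robot touches nothing.
It fails at once if a tin is tipped over (leans more than about 35 degrees) (angle between any of tin_yellow, tin_red, tin_blue, tin_green, tin_plain, tin_blacklid's own z axis and vertical above 0.6 rad).
It fails at once if a look-alike tin is taken or pushed away (more than 3 cm from its place) (distance of any of tin_plain, tin_blacklid from where it was at the start of the episode above 0.03 m).
It fails at once if a tin is dropped into a tray from more than about 15 mm (moves faster than 0.5 m/s close over the tray's floor) ((linear speed of tin_yellow above 0.5 m/s and z of tin_yellow in the frame of tray_refiner below 0.05 m and horizontal distance between tin_yellow and tray_refiner below 0.12 m) or (linear speed of tin_yellow above 0.5 m/s and z of tin_yellow in the frame of tray_bench below 0.05 m and horizontal distance between tin_yellow and tray_bench below 0.12 m) or (linear speed of tin_red above 0.5 m/s and z of tin_red in the frame of tray_refiner below 0.05 m and horizontal distance between tin_red and tray_refiner below 0.12 m) or (linear speed of tin_red above 0.5 m/s and z of tin_red in the frame of tray_bench below 0.05 m and horizontal distance between tin_red and tray_bench below 0.12 m) or (linear speed of tin_blue above 0.5 m/s and z of tin_blue in the frame of tray_refiner below 0.05 m and horizontal distance between tin_blue and tray_refiner below 0.12 m) or (linear speed of tin_blue above 0.5 m/s and z of tin_blue in the frame of tray_bench below 0.05 m and horizontal distance between tin_blue and tray_bench below 0.12 m) or (linear speed of tin_green above 0.5 m/s and z of tin_green in the frame of tray_refiner below 0.05 m and horizontal distance between tin_green and tray_refiner below 0.12 m) or (linear speed of tin_green above 0.5 m/s and z of tin_green in the frame of tray_bench below 0.05 m and horizontal distance between tin_green and tray_bench below 0.12 m)).
It also fails if it takes over 106 s, if anything falls off the work surface, if the arm or the gripper's body presses on something with over 40 N, if the wrist force passes 120 N, or if a joint passes its speed limit or range.

ROBOT

A 7-joint arm with a two-finger parallel gripper is mounted at the origin on the work surface. World frame = base frame: x ahead of the robot, y to its left, z up, the work surface at z = 0. Lengths are in m, angles in degrees, forces in N, time in s.
With the tool pointing down it reaches from about 0.4 to 0.875 m from the base axis. Payload 19.3 kg.
Tool frame: the origin (TCP) lies at the very end of the fingers, on their centre line; the grasp point (between the pads) lies 19 mm behind it; z points along the fingers, y is the line along which they close (so a half turn about z gives the same grasp; the last joint's range is limited). The gripper opens to 85 mm and grips with 20 to 120 N. Pads are 22 mm wide; open, the fingers measure 114 mm over their backs; the gripper's body (76 mm by 85 mm) begins 54 mm behind the grasp point. The pads swing forward as they close: fully open they stand 13 mm farther back than shut.
Start: joints at [61.009, 29.874, -2.08, 91.645, 1.215, 58.505, -6.463], TCP at [0.264, -0.567, 0.231] pointing down, gripper open.
Joint ranges: [-166.77, 166.77], [-17.47, 122.26], [-85.68, 81.53], [9.62, 139.38], [-72.42, 252.41], [9.2, 110.78], [-144.41, 144.41]. Speed limits (degrees/s): [108.29, 108.29, 136.94, 136.94, 172.46, 172.46, 172.46].

INTERFACE

Orientations are given as a 3x3 rotation matrix whose columns are the frame's x, y, z axes.
In Python, from plant import sense, imaging, robot gives the robot as it stands. The module is installed in compiled form; this text tells all that it offers.
- The arm moves only by the tool jog_arm, never from a script. Its argument "motion" is a list of rows, each an object of numbers: "rx", "ry", "rz": the turn, a rotation vector about the tool's x, y, z as a fraction of full scale; "tx", "ty", "tz": the shift along the tool's x, y, z as a fraction of full scale; "fingers": the opening, from 0 (shut) to 1 (fully open). In form: [{"rx": .., "ry": .., "rz": .., "tx": .., "ty": .., "tz": .., "fingers": ..}, ...]. A call has 1 to 5 rows; each row shifts and turns the commanded pose from where the row before left it, along the tool's axes as they then stand; what a row does not reach is not made up. Full scale, the value 1, is 20 mm for a shift and pi rad for a turn. A row lasts 1/8 s, in which the tool goes at most 62.5 mm and 10.7 degrees, less where a joint would pass 70% of its speed; a pose out of reach is approached as far as the arm can. A call with a number of a shift or a turn outside -1 to 1 is refused whole. A call with a gripper value outside its range is refused whole. The fingers move at their own pace and stop on an object; "squeeze" is the grip in N (left out, the last holds). Time passes only in rows, so rows that do not move let the fingers close. It gives the time, the measured TCP pose, the force, the opening and the grip force at its end, in the units of the state.
- sense(): the state, without advancing time (a new reading comes with each control period).
- imaging.camera(name): name is "side" or "top" or "wrist"; returns the picture (384x512x3 uint8, red, green, blue); there is no depth.
- imaging.camera_params(name): a dict with "fovy" (degrees; the focal length in pixels is half the picture's height over the tangent of half this angle, whatever the lens; pixels are square), "cx", "cy" (the principal point, pixels), "R" (3x3) and "t" (3): a world point X has camera coordinates R X + t. Camera axes: x right, y down, z forward; pixel columns grow to the right and rows downward; lengths in m; the calibration is good to about 2 mm. A picture is of the moment at which its call begins: read the wrist's pose just before it. camera_params takes no time and is no camera call; for the wrist camera it gives the pose at the moment of the call.
- robot.hand_in(): hands the job in; it is judged then, once.
The state is a dict: "t": time; "q": joint angles; "joint_velocities": joint speeds; "tau": joint torques, N m; "tool_pos": TCP position; "eef_rot": TCP orientation; "wrist_force": force on the tool from outside, world axes, zero at the start; "torque": the same for the moment, N m; "gripper_width": finger opening in m; "gripper_force": force on a finger pad.
Only numpy, scipy, OpenCV 4.12 (cv2) and the standard library are available. Lean on these libraries where they do the work, as an engineer would, in place of code of your own. Each camera call takes 0.05 s, during which the arm holds its last target. There are 200 camera calls.

## Working session

There is one attempt and no reset: what is moved stays moved. The work goes in short steps, Python scripts to look and compute and a tool call to move; the robot and the scene stay as the last step left them, time stands still between calls to the robot, and variables do not carry over. Pictures are saved under pics/ and viewed, at most 14 in all, crops included, and the job is handed in when it is done.

Besides the shell and the picture viewer there is one more tool, called after "Request:" by a JSON object that holds its "method" and its "body", one argument or row to a line. jog_arm: Moves the arm, as the interface text tells. Its arguments: {"type":"object","properties":{"motion":{"type":"array","items":{"type":"object","properties":{"rx":{"type":"number","minimum":-1,"maximum":1},"ry":{"type":"number","minimum":-1,"maximum":1},"rz":{"type":"number","minimum":-1,"maximum":1},"tx":{"type":"number","minimum":-1,"maximum":1},"ty":{"type":"number","minimum":-1,"maximum":1},"tz":{"type":"number","minimum":-1,"maximum":1},"fingers":{"type":"number"}}}},"squeeze":{"type":"number"}},"required":["motion"]}

```bash
mkdir -p pics; python3 - <<'E'
from plant import sense, imaging, robot
import cv2,json
s=sense();print({k:s[k] for k in s})
for n in("top","side"):
    im=imaging.camera(n);p=imaging.camera_params(n);print(n,p)
    cv2.imwrite(f"pics/{n}0.png",cv2.resize(im[:,:,::-1],(800,600),interpolation=cv2.INTER_CUBIC))
E
```

```text
{'t': 0.0, 'q': array([61.00834038, 29.90938534, -2.08055434, 91.67563705,  1.21491822,
       58.50504524, -6.46330217]), 'joint_velocities': array([-0.0965134 ,  0.01534596, -0.04528908, -0.01108712, -0.03228553,
        0.08922326, -0.07666538]), 'tau': array([ 5.87083232e-04, -9.27102470e+01,  1.98071145e+00, -3.69927156e+01,
        1.80617021e-02,  8.37930653e-03,  7.81889685e-05]), 'tool_pos': array([ 0.26363791, -0.56627653,  0.23071182]), 'eef_rot': array([[ 9.06543566e-01,  4.22111854e-01, -5.87569191e-04],
       [ 4.22112251e-01, -9.06542985e-01,  1.03122882e-03],
       [-9.73628179e-05, -1.18287401e-03, -9.99999296e-01]]), 'wrist_force': array([-0.2588144 ,  0.51174927,  0.01246656]), 'torque': array([-0.00889147, -0.03207726, -0.01109949]), 'gripper_force': 0.0, 'gripper_width': 0.08546798807348563}
top {'fovy': 47.08412488988574, 'cx': 251.30889476110093, 'cy': 199.65273771094064, 'R': array([[ 0.14263312, -0.98976142,  0.00530286],
       [-0.96358895, -0.1400817 , -0.22775744],
       [ 0.22616836,  0.02737598, -0.97370346]]), 't': array([-0.04958665,  0.48498485,  1.0128287 ])}
side {'fovy': 52.15625108231354, 'cx': 255.13064223306182, 'cy': 187.89061930768045, 'R': array([[-0.6924272 , -0.72138708,  0.01205244],
       [-0.49535804,  0.4631939 , -0.73489579],
       [ 0.52456171, -0.5148321 , -0.67807294]]), 't': array([0.3477879 , 0.30230624, 0.60956363])}
```

View pics/top0.png

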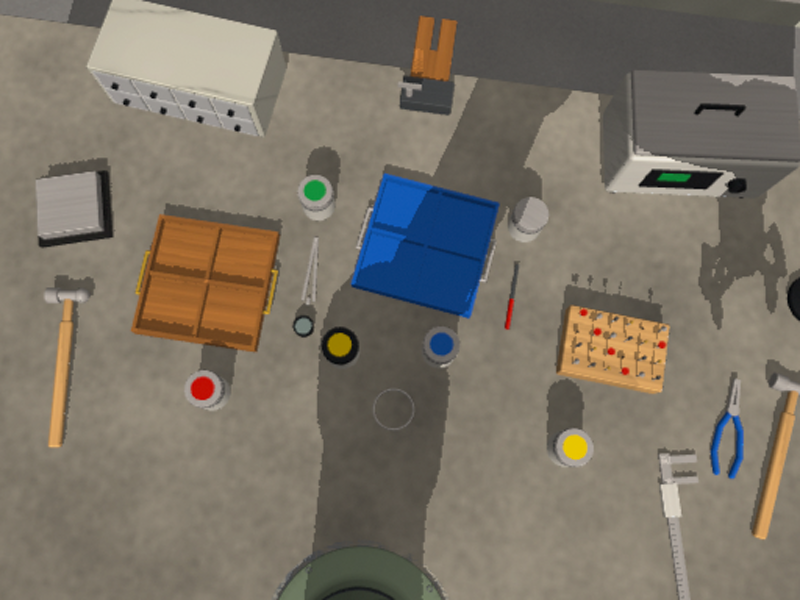

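View pics/side0.png

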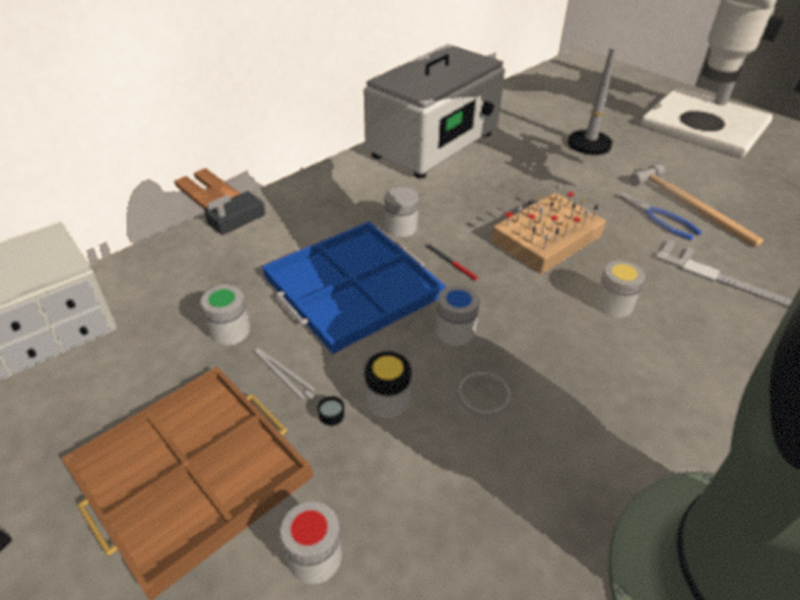

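The views show dots in top at green (315,190), red (202,388), blue (441,344) and yellow (574,446). The plain tin is at (531,212), and the black-lid tin with its yellow dot at (340,344). The wooden tray is at left and the blue one in the middle. Side shows the same items: green (222,298), red (309,528), blue (459,299), yellow (625,272).

```bash
cat >h.py <<'E'
import numpy as np,cv2
from plant import sense, imaging, robot
def P(n):
    p=imaging.camera_params(n);f=192/np.tan(np.radians(p["fovy"]/2))
    return np.array([[f,0,p["cx"]],[0,f,p["cy"]],[0,0,1]])@np.c_[p["R"],p["t"]]
def proj(M,X): u=M@np.append(X,1);return u[:2]/u[2]
def tri(A,B,a,b):
    X=cv2.triangulatePoints(A,B,np.float64(a),np.float64(b))[:,0];X=X[:3]/X[3]
    return X,max(np.linalg.norm(proj(A,X)-a),np.linalg.norm(proj(B,X)-b))
def onplane(M,a,z):
    H=np.linalg.inv(np.c_[M[:,:2],M[:,2]*z+M[:,3]]);u=H@[a[0],a[1],1];return u[:2]/u[2]
E
cat >m.py <<'E'
from h import *
T,S=P("top"),P("side");k=.64
def refine(path,p):  # centroid of the saturated dot
    hsv=cv2.cvtColor(cv2.imread(path),cv2.COLOR_BGR2HSV);h0=int(hsv[p[1],p[0],0])
    dh=abs(hsv[...,0].astype(int)-h0);m=((np.minimum(dh,180-dh)<12)&(hsv[...,1]>110)).astype(np.uint8)
    _,l,st,c=cv2.connectedComponentsWithStats(m);i=l[p[1],p[0]];return c[i],st[i,4]
for n,a,b in[("green",(315,190),(222,298)),("red",(202,388),(309,528)),("blue",(441,344),(459,299)),("yellow",(574,446),(625,272)),("black",(340,344),(388,368))]:
    (a,s1),(b,s2)=refine("pics/top0.png",a),refine("pics/side0.png",b)
    a,b=[(x+.5)*k-.5 for x in(a,b)]
    X,e=tri(T,S,a,b);print(n,X.round(4),round(e,2),s1,s2,onplane(T,a,.064).round(4),onplane(S,b,.064).round(4))
X,e=tri(T,S,np.array([531,212])*k,np.array([401,196])*k);print("plain",X.round(3),e)
for n,a,b in[("bench",[(162,215),(279,232),(257,350),(133,331)],[(62,458),(215,369),(311,467),(152,597)]),
             ("refiner",[(385,175),(498,204),(472,316),(353,286)],[(263,268),(371,224),(443,289),(335,349)])]:
    C=[]
    for p,q in zip(a,b):
        X,e=tri(T,S,np.array(p)*k,np.array(q)*k);C.append(X);print(n,X.round(3),round(e,1))
    C=np.array(C);c=C.mean(0);u=(C[1]+C[2]-C[0]-C[3])[:2];u/=np.linalg.norm(u);v=np.array([-u[1],u[0]])
    print("centre",c.round(4),"yaw",np.degrees(np.arctan2(u[1],u[0])).round(1))
    print({(i,j):(c[:2]+.0485*(i*u+j*v)).round(4).tolist() for i in(1,-1) for j in(1,-1)})
E
python3 m.py
```

```text
green [0.667  0.1741 0.0642] 0.31 348 295 [0.6666 0.1738] [0.6678 0.1744]
red [0.3292 0.2872 0.0638] 0.34 461 1017 [0.3289 0.2869] [0.3296 0.2875]
blue [ 0.4475 -0.0593  0.0639] 0.28 418 316 [ 0.4471 -0.0595] [ 0.448  -0.0589]
yellow [ 0.3225 -0.2742  0.0636] 0.31 498 297 [ 0.322  -0.2743] [ 0.323  -0.2735]
black [0.4241 0.0946 0.0643] 0.3 527 727 [0.4237 0.0944] [0.4248 0.0947]
plain [ 0.68  -0.175  0.062] 0.05168867473326017
bench [0.607 0.427 0.016] 1.6
bench [0.607 0.23  0.012] 1.2
bench [0.406 0.228 0.012] 1.2
bench [0.405 0.429 0.009] 1.8
centre [0.5061 0.3284 0.0123] yaw -89.9
{(1, 1): [0.5547, 0.28], (1, -1): [0.4577, 0.2798], (-1, 1): [0.5546, 0.377], (-1, -1): [0.4576, 0.3768]}
refiner [0.731 0.069 0.015] 0.6
refiner [ 0.704 -0.127  0.017] 0.5
refiner [ 0.512 -0.106  0.008] 1.1
refiner [0.532 0.092 0.008] 0.1
centre [ 0.6198 -0.0179  0.012 ] yaw -96.8
{(1, 1): [0.6623, -0.0718], (1, -1): [0.566, -0.0603], (-1, 1): [0.6737, 0.0246], (-1, -1): [0.5774, 0.036]}
```

Request:
{"method": "jog_arm", "body": {
  "motion": [
    {"rz": -0.0516, "tx": 0.45, "ty": -0.9, "tz": 0.3, "fingers": 1},
    {"rz": -0.0516, "tx": 0.56, "ty": -0.83, "tz": 0.3, "fingers": 1},
    {"rz": -0.0516, "tx": 0.69, "ty": -0.72, "tz": 0.3, "fingers": 1},
    {"rz": -0.0516, "tx": 0.8, "ty": -0.6, "tz": 0.3, "fingers": 1},
    {"rz": -0.0516, "tx": 0.88, "ty": -0.47, "tz": 0.3, "fingers": 1}
  ],
  "squeeze": 40
}}

```text
schema error: expected keys rx, ry, rz, tx, ty, tz, fingers
```

Request:
{"method": "jog_arm", "body": {
  "motion": [
    {"rz": -0.0516, "tx": 0.95, "ty": -0.3, "tz": 0.3, "fingers": 1},
    {"rz": -0.0516, "tx": 1, "ty": -0.1, "tz": 0.3, "fingers": 1},
    {"tx": 1, "ty": 0.5, "fingers": 1},
    {"tx": 1, "ty": 0.5, "fingers": 1},
    {"tx": 1, "ty": 0.5, "fingers": 1}
  ]
}}

```text
schema error: expected keys rx, ry, rz, tx, ty, tz, fingers
```

All seven keys are needed in every row.

Request:
{"method": "jog_arm", "body": {
  "motion": [
    {"rx": 0, "ry": 0, "rz": -0.0516, "tx": 0.45, "ty": -0.9, "tz": 0.3, "fingers": 1},
    {"rx": 0, "ry": 0, "rz": -0.0516, "tx": 0.56, "ty": -0.83, "tz": 0.3, "fingers": 1},
    {"rx": 0, "ry": 0, "rz": -0.0516, "tx": 0.69, "ty": -0.72, "tz": 0.3, "fingers": 1},
    {"rx": 0, "ry": 0, "rz": -0.0516, "tx": 0.8, "ty": -0.6, "tz": 0.3, "fingers": 1},
    {"rx": 0, "ry": 0, "rz": -0.0516, "tx": 0.88, "ty": -0.47, "tz": 0.3, "fingers": 1}
  ],
  "squeeze": 40
}}

```text
t: 0.72
tool_pos: [0.2643, -0.4657, 0.2009]
eef_rot: [[0.314, 0.95, -0.0], [0.95, -0.314, 0.0], [0.0, -0.0, -1.0]]
wrist_force: [-0.5, -0.8, -0.4]
gripper_width: 0.0854
gripper_force: 0.0
```

Request:
{"method": "jog_arm", "body": {
  "motion": [
    {"rx": 0, "ry": 0, "rz": -0.0516, "tx": 0.95, "ty": -0.3, "tz": 0.3, "fingers": 1},
    {"rx": 0, "ry": 0, "rz": -0.0516, "tx": 1, "ty": -0.1, "tz": 0.3, "fingers": 1},
    {"rx": 0, "ry": 0, "rz": 0, "tx": 1, "ty": 0.5, "tz": 0, "fingers": 1},
    {"rx": 0, "ry": 0, "rz": 0, "tx": 1, "ty": 0.5, "tz": 0, "fingers": 1},
    {"rx": 0, "ry": 0, "rz": 0, "tx": 1, "ty": 0.5, "tz": 0, "fingers": 1}
  ]
}}

```text
t: 1.35
tool_pos: [0.2961, -0.3658, 0.1891]
eef_rot: [[0.0, 1.0, -0.0], [1.0, -0.0, 0.0], [0.0, -0.0, -1.0]]
wrist_force: [-0.5, 0.3, 1.2]
gripper_width: 0.0853
gripper_force: 0.0
```

Request:
{"method": "jog_arm", "body": {
  "motion": [
    {"rx": 0, "ry": 0, "rz": 0, "tx": 0.916, "ty": 0.264, "tz": 0.8, "fingers": 1},
    {"rx": 0, "ry": 0, "rz": 0, "tx": 0.916, "ty": 0.264, "tz": 0.8, "fingers": 1},
    {"rx": 0, "ry": 0, "rz": 0, "tx": 0.916, "ty": 0.264, "tz": 0.8, "fingers": 1},
    {"rx": 0, "ry": 0, "rz": 0, "tx": 0.916, "ty": 0.264, "tz": 0.8, "fingers": 1},
    {"rx": 0, "ry": 0, "rz": 0, "tx": 0.916, "ty": 0.264, "tz": 0.8, "fingers": 1}
  ]
}}

```text
t: 1.98
tool_pos: [0.3225, -0.2743, 0.1087]
eef_rot: [[0.0, 1.0, -0.0], [1.0, -0.0, 0.0], [0.0, -0.0, -1.0]]
wrist_force: [0.4, 0.1, 0.6]
gripper_width: 0.0852
gripper_force: 0.0
```

```bash
python3 - <<'E'
from h import *
s=sense();print(s["tool_pos"],s["wrist_force"]);im=imaging.camera("wrist");M=P("wrist");print(proj(M,[.3225,-.2742,.064]))
cv2.imwrite("pics/w1.png",im[:,:,::-1])
E
```

```text
[ 0.322497   -0.2743422   0.10872952] [0.42796524 0.09093803 0.59353326]
[261.49350563 218.3467049 ]
```

View pics/w1.png

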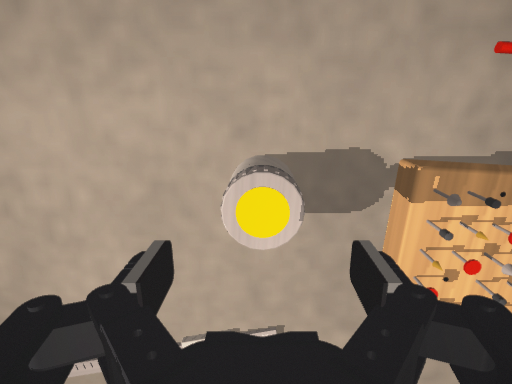

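Wrist view: the yellow dot is at (263,212), centred between the fingers and about 4 mm ahead of prediction. I'll go down.

Request:
{"method": "jog_arm", "body": {
  "motion": [
    {"rx": 0, "ry": 0, "rz": 0, "tx": 0.1, "ty": 0, "tz": 0.87, "fingers": 1},
    {"rx": 0, "ry": 0, "rz": 0, "tx": 0, "ty": 0, "tz": 0.87, "fingers": 1},
    {"rx": 0, "ry": 0, "rz": 0, "tx": 0, "ty": 0, "tz": 0.87, "fingers": 1},
    {"rx": 0, "ry": 0, "rz": 0, "tx": 0, "ty": 0, "tz": 0.87, "fingers": 1},
    {"rx": 0, "ry": 0, "rz": 0, "tx": 0, "ty": 0, "tz": 0.87, "fingers": 1}
  ]
}}

```text
t: 2.65
tool_pos: [0.3224, -0.2733, 0.0218]
eef_rot: [[0.0, 1.0, -0.0], [1.0, -0.0, -0.0], [-0.0, -0.0, -1.0]]
wrist_force: [0.5, -0.2, 0.3]
gripper_width: 0.0851
gripper_force: 0.0
```

Request:
{"method": "jog_arm", "body": {
  "motion": [
    {"rx": 0, "ry": 0, "rz": 0, "tx": 0, "ty": 0, "tz": 0, "fingers": 0},
    {"rx": 0, "ry": 0, "rz": 0, "tx": 0, "ty": 0, "tz": 0, "fingers": 0},
    {"rx": 0, "ry": 0, "rz": 0, "tx": 0, "ty": 0, "tz": 0, "fingers": 0},
    {"rx": 0, "ry": 0, "rz": 0, "tx": 0, "ty": 0, "tz": 0, "fingers": 0},
    {"rx": 0, "ry": 0, "rz": 0, "tx": 0, "ty": 0, "tz": 0, "fingers": 0}
  ]
}}

```text
t: 3.28
tool_pos: [0.3226, -0.2732, 0.0228]
eef_rot: [[0.0, 1.0, 0.0], [1.0, -0.0, -0.001], [-0.001, 0.0, -1.0]]
wrist_force: [-1.4, 1.2, 9.0]
gripper_width: 0.0557
gripper_force: 43.7
```

Request:
{"method": "jog_arm", "body": {
  "motion": [
    {"rx": 0, "ry": 0, "rz": 0, "tx": 0, "ty": 0, "tz": -0.4, "fingers": 0},
    {"rx": 0, "ry": 0, "rz": 0, "tx": 0, "ty": 0, "tz": -1, "fingers": 0},
    {"rx": 0, "ry": 0, "rz": 0, "tx": 0, "ty": 0, "tz": -1, "fingers": 0},
    {"rx": 0, "ry": 0, "rz": 0, "tx": 0, "ty": 0, "tz": -1, "fingers": 0},
    {"rx": 0, "ry": 0, "rz": 0, "tx": 0, "ty": 0, "tz": -1, "fingers": 0}
  ]
}}

```text
t: 3.9
tool_pos: [0.3223, -0.2729, 0.1115]
eef_rot: [[0.0, 1.0, 0.0], [1.0, -0.0, -0.0], [-0.0, 0.0, -1.0]]
wrist_force: [-0.8, -1.2, -3.6]
gripper_width: 0.0553
gripper_force: 43.5
```

Request:
{"method": "jog_arm", "body": {
  "motion": [
    {"rx": 0, "ry": 0, "rz": 0, "tx": 0, "ty": 0, "tz": 0, "fingers": 0},
    {"rx": 0, "ry": 0, "rz": 0, "tx": 0, "ty": 0, "tz": 0, "fingers": 0},
    {"rx": 0, "ry": 0, "rz": 0, "tx": 0, "ty": 0, "tz": 0, "fingers": 0},
    {"rx": 0, "ry": 0, "rz": 0, "tx": 0, "ty": 0, "tz": 0, "fingers": 0}
  ]
}}

```text
t: 4.4
tool_pos: [0.3223, -0.2727, 0.1098]
eef_rot: [[0.0, 1.0, -0.001], [1.0, -0.0, 0.001], [0.001, -0.001, -1.0]]
wrist_force: [-0.2, -0.2, -4.2]
gripper_width: 0.0553
gripper_force: 43.7
```

Request:
{"method": "jog_arm", "body": {
  "motion": [
    {"rx": 0, "ry": 0, "rz": 0, "tx": 0, "ty": 0, "tz": 0, "fingers": 0}
  ]
}}

```text
t: 4.53
tool_pos: [0.3224, -0.2728, 0.11]
eef_rot: [[0.0, 1.0, -0.0], [1.0, -0.0, 0.0], [0.0, -0.0, -1.0]]
wrist_force: [0.3, 0.0, -3.8]
gripper_width: 0.0554
gripper_force: 43.7
```

Request:
{"method": "jog_arm", "body": {
  "motion": [
    {"rx": 0, "ry": 0, "rz": 0, "tx": 0, "ty": 0, "tz": 0, "fingers": 0}
  ]
}}

```text
t: 4.65
tool_pos: [0.3224, -0.2729, 0.1102]
eef_rot: [[0.0, 1.0, -0.0], [1.0, -0.0, 0.0], [0.0, -0.0, -1.0]]
wrist_force: [0.6, 0.8, -3.2]
gripper_width: 0.055
gripper_force: 43.7
```

Request:
{"method": "jog_arm", "body": {
  "motion": [
    {"rx": 0, "ry": 0, "rz": 0, "tx": 0, "ty": 0, "tz": 0, "fingers": 0}
  ]
}}

```text
t: 4.78
tool_pos: [0.3225, -0.273, 0.1103]
eef_rot: [[0.0, 1.0, -0.0], [1.0, -0.0, 0.0], [0.0, -0.0, -1.0]]
wrist_force: [0.1, -0.7, -3.9]
gripper_width: 0.0549
gripper_force: 43.7
```

Request:
{"method": "jog_arm", "body": {
  "motion": [
    {"rx": 0, "ry": 0, "rz": 0, "tx": 0, "ty": 0, "tz": 0, "fingers": 0}
  ]
}}

```text
t: 4.9
tool_pos: [0.3225, -0.273, 0.1103]
eef_rot: [[0.0, 1.0, 0.0], [1.0, -0.0, 0.0], [0.0, 0.0, -1.0]]
wrist_force: [0.2, -0.5, -3.9]
gripper_width: 0.0552
gripper_force: 43.7
```

Yellow weighs about 3.8–4.1 N (roughly 400 g), so it goes in the refiner's tray. I'm moving over the cell and checking the tray corners in enlarged crops meanwhile.

Request:
{"method": "jog_arm", "body": {
  "motion": [
    {"rx": 0, "ry": 0, "rz": 0, "tx": 0.4, "ty": 0.5, "tz": 0, "fingers": 0},
    {"rx": 0, "ry": 0, "rz": 0, "tx": 0.85, "ty": 0.97, "tz": 0, "fingers": 0},
    {"rx": 0, "ry": 0, "rz": 0, "tx": 0.85, "ty": 0.97, "tz": 0, "fingers": 0},
    {"rx": 0, "ry": 0, "rz": 0, "tx": 0.85, "ty": 0.97, "tz": 0, "fingers": 0},
    {"rx": 0, "ry": 0, "rz": 0, "tx": 0.85, "ty": 0.97, "tz": 0, "fingers": 0}
  ]
}}

```text
t: 5.52
tool_pos: [0.4113, -0.1957, 0.1103]
eef_rot: [[-0.0, 1.0, 0.0], [1.0, 0.0, 0.0], [0.0, 0.0, -1.0]]
wrist_force: [-0.2, -1.1, -4.9]
gripper_width: 0.0552
gripper_force: 43.7
```

Request:
{"method": "jog_arm", "body": {
  "motion": [
    {"rx": 0, "ry": 0, "rz": 0, "tx": 0.85, "ty": 0.97, "tz": 0, "fingers": 0},
    {"rx": 0, "ry": 0, "rz": 0, "tx": 0.85, "ty": 0.97, "tz": 0, "fingers": 0},
    {"rx": 0, "ry": 0, "rz": 0, "tx": 0.85, "ty": 0.97, "tz": 0, "fingers": 0},
    {"rx": 0, "ry": 0, "rz": 0, "tx": 0.85, "ty": 0.97, "tz": 0, "fingers": 0},
    {"rx": 0, "ry": 0, "rz": 0, "tx": 0.85, "ty": 0.97, "tz": 0, "fingers": 0}
  ]
}}

```text
t: 6.15
tool_pos: [0.5081, -0.1104, 0.1103]
eef_rot: [[-0.0, 1.0, 0.0], [1.0, 0.0, 0.0], [0.0, 0.0, -1.0]]
wrist_force: [-0.9, 0.6, -4.9]
gripper_width: 0.0552
gripper_force: 43.7
```

Request:
{"method": "jog_arm", "body": {
  "motion": [
    {"rx": 0, "ry": 0, "rz": 0, "tx": 0.85, "ty": 0.97, "tz": 0, "fingers": 0},
    {"rx": 0, "ry": 0, "rz": 0, "tx": 0.85, "ty": 0.97, "tz": 0, "fingers": 0},
    {"rx": 0, "ry": 0, "rz": 0, "tx": 0.85, "ty": 0.97, "tz": 0, "fingers": 0},
    {"rx": 0, "ry": 0, "rz": 0, "tx": 0.03, "ty": 0.03, "tz": 0, "fingers": 0}
  ]
}}

```text
t: 6.65
tool_pos: [0.5672, -0.0577, 0.1101]
eef_rot: [[-0.002, 1.0, 0.001], [1.0, 0.002, 0.001], [0.001, 0.001, -1.0]]
wrist_force: [-0.1, 0.6, -2.8]
gripper_width: 0.0555
gripper_force: 43.8
```

```bash
python3 - <<'E'
import cv2,numpy as np
t=cv2.imread("pics/top0.png");s=cv2.imread("pics/side0.png")
c=lambda i,x,y,w,h:cv2.resize(i[y:y+h,x:x+w],(400,300),interpolation=cv2.INTER_CUBIC)
a=np.vstack([np.hstack([c(t,110,200,200,150+10),c(s,50,350,280,250)]),np.hstack([c(t,330,165,200,160),c(s,250,210,200,150)])])
cv2.imwrite("pics/crops.png",a)
E
```

```text
(no output)
```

View pics/crops.png

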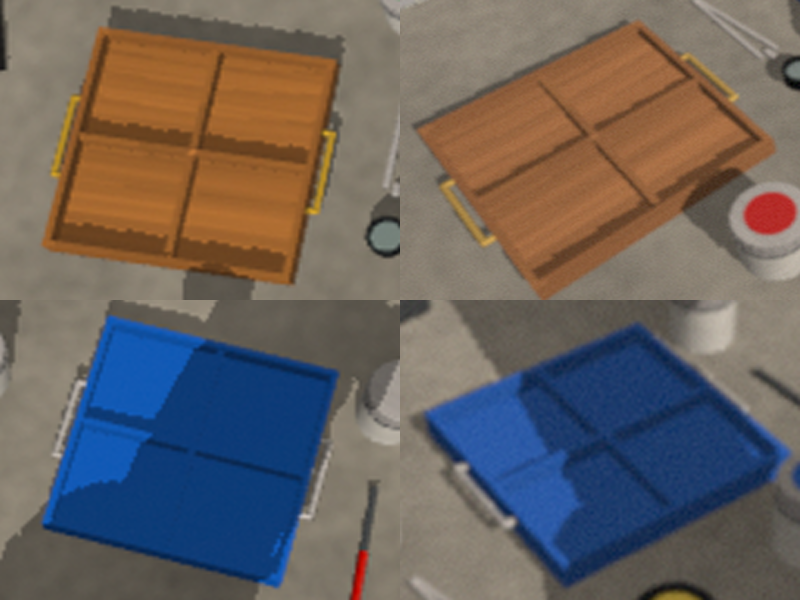

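Enlarged crops show the partition crosses at wooden top (206.5,281) and side (185,461), blue top (426.5,246) and side (352.5,279). I'll triangulate these plus the rim corners.

```bash
python3 - <<'E'
from h import *
T,S=P("top"),P("side");k=.64
f=lambda p:(np.array(p,float)+.5)*k-.5
for n,a,b in[("bench",(206.5,281.1),(185.1,460.8)),("refiner",(426.5,246.1),(352.5,279)),
 ("b1",(160,215),(62,456)),("b2",(279,232),(218,368.5)),("b3",(256,347),(312,467)),("b4",(132,330),(151.5,585)),
 ("r1",(385,174),(263.5,266)),("r2",(498.5,204),(370,222)),("r3",(469,313.5),(444,282)),("r4",(352,285),(333.5,345))]:
    X,e=tri(T,S,f(a),f(b));print(n,X.round(4),round(e,2),onplane(T,f(a),.022).round(4),onplane(S,f(b),.022).round(4))
s=sense();print(s["tool_pos"],s["wrist_force"])
E
```

```text
bench [0.5043 0.3288 0.0219] 1.41 [0.5028 0.3273] [0.5066 0.3301]
refiner [ 0.6175 -0.016   0.0147] 1.11 [ 0.6132 -0.0172] [ 0.6136 -0.0098]
b1 [0.6033 0.4266 0.0246] 1.03 [0.6031 0.4264] [0.6074 0.4276]
b2 [0.605  0.2282 0.0148] 0.2 [0.6023 0.2264] [0.5991 0.2307]
b3 [0.4084 0.2291 0.0132] 0.75 [0.4079 0.2278] [0.4023 0.2313]
b4 [0.4043 0.4236 0.0296] 1.33 [0.4066 0.4279] [0.4066 0.4225]
r1 [0.7306 0.0691 0.0205] 0.3 [0.7295 0.0687] [0.7297 0.0703]
r2 [ 0.704  -0.1262  0.0214] 0.08 [ 0.7036 -0.1262] [ 0.7036 -0.1256]
r3 [ 0.5088 -0.0988  0.0298] 0.17 [ 0.5105 -0.0996] [ 0.5149 -0.1055]
r4 [0.5316 0.094  0.0181] 0.23 [0.5303 0.0934] [0.5291 0.0963]
[ 0.56719719 -0.05765502  0.1101391 ] [-0.11923512  0.58585462 -2.77039616]
```

Request:
{"method": "jog_arm", "body": {
  "motion": [
    {"rx": 0, "ry": 0, "rz": 0, "tx": 0, "ty": 0, "tz": 1, "fingers": 0},
    {"rx": 0, "ry": 0, "rz": 0, "tx": 0, "ty": 0, "tz": 1, "fingers": 0},
    {"rx": 0, "ry": 0, "rz": 0, "tx": 0, "ty": 0, "tz": 1, "fingers": 0},
    {"rx": 0, "ry": 0, "rz": 0, "tx": 0, "ty": 0, "tz": 0.6, "fingers": 0},
    {"rx": 0, "ry": 0, "rz": 0, "tx": 0, "ty": 0, "tz": 0.25, "fingers": 0}
  ]
}}

```text
t: 7.28
tool_pos: [0.5657, -0.0603, 0.0328]
eef_rot: [[0.0, 1.0, -0.001], [1.0, -0.0, 0.0], [0.0, -0.001, -1.0]]
wrist_force: [-1.2, -0.6, -2.5]
gripper_width: 0.055
gripper_force: 43.8
```

Request:
{"method": "jog_arm", "body": {
  "motion": [
    {"rx": 0, "ry": 0, "rz": 0, "tx": 0, "ty": 0, "tz": 0.1, "fingers": 0},
    {"rx": 0, "ry": 0, "rz": 0, "tx": 0, "ty": 0, "tz": 0.08, "fingers": 0},
    {"rx": 0, "ry": 0, "rz": 0, "tx": 0, "ty": 0, "tz": 0.05, "fingers": 0},
    {"rx": 0, "ry": 0, "rz": 0, "tx": 0, "ty": 0, "tz": 0, "fingers": 0}
  ]
}}

```text
t: 7.78
tool_pos: [0.5661, -0.0605, 0.029]
eef_rot: [[0.0, 1.0, 0.0], [1.0, -0.0, -0.0], [-0.0, 0.0, -1.0]]
wrist_force: [0.6, -0.4, -1.9]
gripper_width: 0.0553
gripper_force: 43.9
```

Request:
{"method": "jog_arm", "body": {
  "motion": [
    {"rx": 0, "ry": 0, "rz": 0, "tx": 0, "ty": 0, "tz": 0.05, "fingers": 0},
    {"rx": 0, "ry": 0, "rz": 0, "tx": 0, "ty": 0, "tz": 0, "fingers": 0.85},
    {"rx": 0, "ry": 0, "rz": 0, "tx": 0, "ty": 0, "tz": 0, "fingers": 0.95},
    {"rx": 0, "ry": 0, "rz": 0, "tx": 0, "ty": 0, "tz": 0, "fingers": 0.95},
    {"rx": 0, "ry": 0, "rz": 0, "tx": 0, "ty": 0, "tz": 0, "fingers": 0.95}
  ]
}}

```text
t: 8.4
tool_pos: [0.5659, -0.0604, 0.0277]
eef_rot: [[0.0, 1.0, -0.0], [1.0, -0.0, 0.0], [0.0, -0.0, -1.0]]
wrist_force: [-0.1, 0.4, -0.5]
gripper_width: 0.0809
gripper_force: 0.0
```

Request:
{"method": "jog_arm", "body": {
  "motion": [
    {"rx": 0, "ry": 0, "rz": 0, "tx": 0, "ty": 0, "tz": -0.5, "fingers": 1},
    {"rx": 0, "ry": 0, "rz": 0, "tx": 0, "ty": 0, "tz": -1, "fingers": 1},
    {"rx": 0, "ry": 0, "rz": 0, "tx": 0, "ty": 0, "tz": -1, "fingers": 1},
    {"rx": 0, "ry": 0, "rz": 0, "tx": 0, "ty": 0, "tz": -1, "fingers": 1},
    {"rx": 0, "ry": 0, "rz": 0, "tx": 0, "ty": 0, "tz": -0.6, "fingers": 1}
  ]
}}

```text
t: 9.02
tool_pos: [0.5663, -0.0605, 0.1112]
eef_rot: [[0.0, 1.0, 0.001], [1.0, -0.0, -0.0], [-0.0, 0.001, -1.0]]
wrist_force: [-0.2, -0.6, 0.3]
gripper_width: 0.0853
gripper_force: 0.0
```

Request:
{"method": "jog_arm", "body": {
  "motion": [
    {"rx": 0, "ry": 0, "rz": 0, "tx": 0.02, "ty": -0.99, "tz": 0, "fingers": 1},
    {"rx": 0, "ry": 0, "rz": 0, "tx": 0.02, "ty": -0.99, "tz": 0, "fingers": 1},
    {"rx": 0, "ry": 0, "rz": 0, "tx": 0.02, "ty": -0.99, "tz": 0, "fingers": 1},
    {"rx": 0, "ry": 0, "rz": 0, "tx": 0.02, "ty": -0.99, "tz": 0, "fingers": 1},
    {"rx": 0, "ry": 0, "rz": 0, "tx": 0.02, "ty": -0.99, "tz": 0, "fingers": 1}
  ]
}}

```text
t: 9.65
tool_pos: [0.4662, -0.0584, 0.1099]
eef_rot: [[0.0, 1.0, -0.0], [1.0, -0.0, -0.0], [-0.0, -0.0, -1.0]]
wrist_force: [0.3, -0.4, -0.0]
gripper_width: 0.0854
gripper_force: 0.0
```

Request:
{"method": "jog_arm", "body": {
  "motion": [
    {"rx": 0, "ry": 0, "rz": 0, "tx": 0.02, "ty": -0.98, "tz": 0, "fingers": 1},
    {"rx": 0, "ry": 0, "rz": 0, "tx": 0, "ty": 0, "tz": 0, "fingers": 1},
    {"rx": 0, "ry": 0, "rz": 0, "tx": 0, "ty": 0, "tz": 0, "fingers": 1},
    {"rx": 0, "ry": 0, "rz": 0, "tx": 0, "ty": 0, "tz": 0, "fingers": 1}
  ]
}}

```text
t: 10.15
tool_pos: [0.4479, -0.058, 0.1097]
eef_rot: [[0.0, 1.0, 0.0], [1.0, -0.0, 0.0], [0.0, 0.0, -1.0]]
wrist_force: [0.4, -0.2, 0.2]
gripper_width: 0.0857
gripper_force: 0.0
```

```bash
python3 - <<'E'
from h import *
s=sense();print(s["tool_pos"],s["wrist_force"]);im=imaging.camera("wrist");M=P("wrist");print(proj(M,[.4475,-.0593,.064]))
hsv=cv2.cvtColor(im,cv2.COLOR_RGB2HSV);m=((abs(hsv[...,0].astype(int)-108)<12)&(hsv[...,1]>110)).astype(np.uint8)
_,l,st,c=cv2.connectedComponentsWithStats(m);print([(c[i].round(1),st[i,4]) for i in range(1,len(c)) if st[i,4]>300])
E
```

```text
[ 0.44794194 -0.05795886  0.10969411] [ 0.42469865 -0.19338151  0.1525035 ]
[261.03477474 215.47983617]
[(array([433.3, 113.9]), np.int32(32564)), (array([261.5, 214.3]), np.int32(2099))]
```

Request:
{"method": "jog_arm", "body": {
  "motion": [
    {"rx": 0, "ry": 0, "rz": 0, "tx": 0, "ty": 0, "tz": 0.88, "fingers": 1},
    {"rx": 0, "ry": 0, "rz": 0, "tx": 0, "ty": 0, "tz": 0.88, "fingers": 1},
    {"rx": 0, "ry": 0, "rz": 0, "tx": 0, "ty": 0, "tz": 0.88, "fingers": 1},
    {"rx": 0, "ry": 0, "rz": 0, "tx": 0, "ty": 0, "tz": 0.88, "fingers": 1},
    {"rx": 0, "ry": 0, "rz": 0, "tx": 0, "ty": 0, "tz": 0.85, "fingers": 1}
  ]
}}

```text
t: 10.82
tool_pos: [0.4476, -0.058, 0.0216]
eef_rot: [[0.0, 1.0, -0.0], [1.0, -0.0, 0.0], [0.0, -0.0, -1.0]]
wrist_force: [0.2, -0.2, -0.3]
gripper_width: 0.0853
gripper_force: 0.0
```

Request:
{"method": "jog_arm", "body": {
  "motion": [
    {"rx": 0, "ry": 0, "rz": 0, "tx": 0, "ty": 0, "tz": 0, "fingers": 0},
    {"rx": 0, "ry": 0, "rz": 0, "tx": 0, "ty": 0, "tz": 0, "fingers": 0},
    {"rx": 0, "ry": 0, "rz": 0, "tx": 0, "ty": 0, "tz": 0, "fingers": 0},
    {"rx": 0, "ry": 0, "rz": 0, "tx": 0, "ty": 0, "tz": 0, "fingers": 0},
    {"rx": 0, "ry": 0, "rz": 0, "tx": 0, "ty": 0, "tz": 0, "fingers": 0}
  ]
}}

```text
t: 11.45
tool_pos: [0.4476, -0.0581, 0.0228]
eef_rot: [[0.0, 1.0, 0.001], [1.0, -0.0, -0.0], [-0.0, 0.001, -1.0]]
wrist_force: [-2.3, 1.0, 8.1]
gripper_width: 0.0555
gripper_force: 44.2
```

Request:
{"method": "jog_arm", "body": {
  "motion": [
    {"rx": 0, "ry": 0, "rz": 0, "tx": 0, "ty": 0, "tz": -0.4, "fingers": 0},
    {"rx": 0, "ry": 0, "rz": 0, "tx": 0, "ty": 0, "tz": -1, "fingers": 0},
    {"rx": 0, "ry": 0, "rz": 0, "tx": 0, "ty": 0, "tz": -1, "fingers": 0},
    {"rx": 0, "ry": 0, "rz": 0, "tx": 0, "ty": 0, "tz": -1, "fingers": 0},
    {"rx": 0, "ry": 0, "rz": 0, "tx": 0, "ty": 0, "tz": -1, "fingers": 0}
  ]
}}

```text
t: 12.08
tool_pos: [0.4471, -0.0581, 0.1114]
eef_rot: [[0.0, 1.0, -0.0], [1.0, -0.0, -0.0], [-0.0, -0.0, -1.0]]
wrist_force: [-0.7, 0.5, -4.8]
gripper_width: 0.0551
gripper_force: 44.0
```

Request:
{"method": "jog_arm", "body": {
  "motion": [
    {"rx": 0, "ry": 0, "rz": 0, "tx": 0, "ty": 0, "tz": 0, "fingers": 0},
    {"rx": 0, "ry": 0, "rz": 0, "tx": 0, "ty": 0, "tz": 0, "fingers": 0},
    {"rx": 0, "ry": 0, "rz": 0, "tx": 0, "ty": 0, "tz": 0, "fingers": 0},
    {"rx": 0, "ry": 0, "rz": 0, "tx": 0, "ty": 0, "tz": 0, "fingers": 0}
  ]
}}

```text
t: 12.58
tool_pos: [0.4471, -0.0579, 0.1098]
eef_rot: [[0.0, 1.0, -0.001], [1.0, -0.0, 0.0], [0.0, -0.001, -1.0]]
wrist_force: [0.6, -0.2, -6.3]
gripper_width: 0.0553
gripper_force: 44.4
```

Request:
{"method": "jog_arm", "body": {
  "motion": [
    {"rx": 0, "ry": 0, "rz": 0, "tx": 0, "ty": 0, "tz": 0, "fingers": 0}
  ]
}}

```text
t: 12.7
tool_pos: [0.4472, -0.058, 0.11]
eef_rot: [[0.0, 1.0, -0.0], [1.0, -0.0, 0.0], [0.0, -0.0, -1.0]]
wrist_force: [-0.4, -0.6, -5.2]
gripper_width: 0.0552
gripper_force: 44.4
```

Request:
{"method": "jog_arm", "body": {
  "motion": [
    {"rx": 0, "ry": 0, "rz": 0, "tx": 0, "ty": 0, "tz": 0, "fingers": 0}
  ]
}}

```text
t: 12.82
tool_pos: [0.4473, -0.058, 0.1102]
eef_rot: [[0.0, 1.0, -0.0], [1.0, -0.0, 0.0], [0.0, -0.0, -1.0]]
wrist_force: [-0.2, 0.6, -4.9]
gripper_width: 0.055
gripper_force: 44.4
```

Request:
{"method": "jog_arm", "body": {
  "motion": [
    {"rx": 0, "ry": 0, "rz": 0, "tx": 0, "ty": 0, "tz": 0, "fingers": 0}
  ]
}}

```text
t: 12.95
tool_pos: [0.4474, -0.058, 0.1103]
eef_rot: [[0.0, 1.0, 0.0], [1.0, -0.0, 0.0], [0.0, 0.0, -1.0]]
wrist_force: [-0.5, -0.1, -5.1]
gripper_width: 0.0553
gripper_force: 44.4
```

Blue weighs about 5.1 N (520 g), so it also goes in the refiner's tray, cell (0.576, 0.038).

Request:
{"method": "jog_arm", "body": {
  "motion": [
    {"rx": 0, "ry": 0, "rz": 0, "tx": 0.45, "ty": 0.6, "tz": 0, "fingers": 0},
    {"rx": 0, "ry": 0, "rz": 0, "tx": 0.725, "ty": 0.97, "tz": 0, "fingers": 0},
    {"rx": 0, "ry": 0, "rz": 0, "tx": 0.725, "ty": 0.97, "tz": 0, "fingers": 0},
    {"rx": 0, "ry": 0, "rz": 0, "tx": 0.725, "ty": 0.97, "tz": 0, "fingers": 0},
    {"rx": 0, "ry": 0, "rz": 0, "tx": 0.725, "ty": 0.97, "tz": 0, "fingers": 0}
  ]
}}

```text
t: 13.58
tool_pos: [0.5381, 0.0102, 0.1102]
eef_rot: [[-0.0, 1.0, 0.0], [1.0, 0.0, 0.0], [0.0, 0.0, -1.0]]
wrist_force: [1.1, 0.1, -5.5]
gripper_width: 0.0558
gripper_force: 44.3
```

Request:
{"method": "jog_arm", "body": {
  "motion": [
    {"rx": 0, "ry": 0, "rz": 0, "tx": 0.725, "ty": 0.97, "tz": 0, "fingers": 0},
    {"rx": 0, "ry": 0, "rz": 0, "tx": 0.725, "ty": 0.97, "tz": 0, "fingers": 0},
    {"rx": 0, "ry": 0, "rz": 0, "tx": 0, "ty": 0, "tz": 0, "fingers": 0},
    {"rx": 0, "ry": 0, "rz": 0, "tx": 0, "ty": 0, "tz": 0, "fingers": 0},
    {"rx": 0, "ry": 0, "rz": 0, "tx": 0, "ty": 0, "tz": 0, "fingers": 0}
  ]
}}

```text
t: 14.2
tool_pos: [0.5755, 0.0376, 0.1103]
eef_rot: [[0.001, 1.0, -0.0], [1.0, -0.001, -0.0], [-0.0, -0.0, -1.0]]
wrist_force: [-0.2, 0.1, -5.0]
gripper_width: 0.0555
gripper_force: 44.4
```

Request:
{"method": "jog_arm", "body": {
  "motion": [
    {"rx": 0, "ry": 0, "rz": 0, "tx": 0, "ty": 0, "tz": 1, "fingers": 0},
    {"rx": 0, "ry": 0, "rz": 0, "tx": 0, "ty": 0, "tz": 1, "fingers": 0},
    {"rx": 0, "ry": 0, "rz": 0, "tx": 0, "ty": 0, "tz": 1, "fingers": 0},
    {"rx": 0, "ry": 0, "rz": 0, "tx": 0, "ty": 0, "tz": 0.6, "fingers": 0},
    {"rx": 0, "ry": 0, "rz": 0, "tx": 0, "ty": 0, "tz": 0.25, "fingers": 0}
  ]
}}

```text
t: 14.82
tool_pos: [0.5755, 0.0379, 0.0326]
eef_rot: [[0.0, 1.0, -0.001], [1.0, -0.0, -0.0], [-0.0, -0.001, -1.0]]
wrist_force: [0.6, -0.3, -4.4]
gripper_width: 0.0554
gripper_force: 44.5
```

Request:
{"method": "jog_arm", "body": {
  "motion": [
    {"rx": 0, "ry": 0, "rz": 0, "tx": 0, "ty": 0, "tz": 0.1, "fingers": 0},
    {"rx": 0, "ry": 0, "rz": 0, "tx": 0, "ty": 0, "tz": 0.08, "fingers": 0},
    {"rx": 0, "ry": 0, "rz": 0, "tx": 0, "ty": 0, "tz": 0.05, "fingers": 0},
    {"rx": 0, "ry": 0, "rz": 0, "tx": 0, "ty": 0, "tz": 0.04, "fingers": 0},
    {"rx": 0, "ry": 0, "rz": 0, "tx": 0, "ty": 0, "tz": 0, "fingers": 0}
  ]
}}

```text
t: 15.45
tool_pos: [0.576, 0.0379, 0.0288]
eef_rot: [[0.0, 1.0, 0.001], [1.0, -0.0, -0.0], [-0.0, 0.001, -1.0]]
wrist_force: [-3.7, -0.5, 10.6]
gripper_width: 0.055
gripper_force: 46.0
```

Request:
{"method": "jog_arm", "body": {
  "motion": [
    {"rx": 0, "ry": 0, "rz": 0, "tx": 0, "ty": 0, "tz": -0.02, "fingers": 0.75},
    {"rx": 0, "ry": 0, "rz": 0, "tx": 0, "ty": 0, "tz": 0, "fingers": 0.95},
    {"rx": 0, "ry": 0, "rz": 0, "tx": 0, "ty": 0, "tz": 0, "fingers": 0.95},
    {"rx": 0, "ry": 0, "rz": 0, "tx": 0, "ty": 0, "tz": 0, "fingers": 0.95}
  ]
}}

```text
t: 15.95
tool_pos: [0.5758, 0.0379, 0.0283]
eef_rot: [[0.0, 1.0, 0.0], [1.0, -0.0, 0.0], [0.0, 0.0, -1.0]]
wrist_force: [-0.7, 1.1, 0.1]
gripper_width: 0.0809
gripper_force: 0.0
```

Request:
{"method": "jog_arm", "body": {
  "motion": [
    {"rx": 0, "ry": 0, "rz": 0, "tx": 0, "ty": 0, "tz": -0.5, "fingers": 1},
    {"rx": 0, "ry": 0, "rz": 0, "tx": 0, "ty": 0, "tz": -1, "fingers": 1},
    {"rx": 0, "ry": 0, "rz": 0, "tx": 0, "ty": 0, "tz": -1, "fingers": 1},
    {"rx": 0, "ry": 0, "rz": 0, "tx": 0, "ty": 0, "tz": -1, "fingers": 1},
    {"rx": 0, "ry": 0, "rz": 0, "tx": 0, "ty": 0, "tz": -0.6, "fingers": 1}
  ]
}}

```text
t: 16.58
tool_pos: [0.5763, 0.038, 0.1125]
eef_rot: [[0.0, 1.0, 0.002], [1.0, -0.0, 0.0], [0.0, 0.002, -1.0]]
wrist_force: [0.4, -0.2, 0.1]
gripper_width: 0.0853
gripper_force: 0.0
```

Request:
{"method": "jog_arm", "body": {
  "motion": [
    {"rx": 0, "ry": 0, "rz": 0, "tx": 0.97, "ty": 0.65, "tz": 0, "fingers": 1},
    {"rx": 0, "ry": 0, "rz": 0, "tx": 0.97, "ty": 0.65, "tz": 0, "fingers": 1},
    {"rx": 0, "ry": 0, "rz": 0, "tx": 0.97, "ty": 0.65, "tz": 0, "fingers": 1},
    {"rx": 0, "ry": 0, "rz": 0, "tx": 0.97, "ty": 0.65, "tz": 0, "fingers": 1},
    {"rx": 0, "ry": 0, "rz": 0, "tx": 0.97, "ty": 0.65, "tz": 0, "fingers": 1}
  ]
}}

```text
t: 17.2
tool_pos: [0.6412, 0.1356, 0.1109]
eef_rot: [[0.0, 1.0, 0.0], [1.0, -0.0, 0.0], [0.0, 0.0, -1.0]]
wrist_force: [-0.1, 0.4, -0.1]
gripper_width: 0.0856
gripper_force: 0.0
```

Request:
{"method": "jog_arm", "body": {
  "motion": [
    {"rx": 0, "ry": 0, "rz": 0, "tx": 0.97, "ty": 0.65, "tz": 0, "fingers": 1},
    {"rx": 0, "ry": 0, "rz": 0, "tx": 0.97, "ty": 0.65, "tz": 0, "fingers": 1},
    {"rx": 0, "ry": 0, "rz": 0, "tx": 0, "ty": 0, "tz": 0, "fingers": 1},
    {"rx": 0, "ry": 0, "rz": 0, "tx": 0, "ty": 0, "tz": 0, "fingers": 1},
    {"rx": 0, "ry": 0, "rz": 0, "tx": 0, "ty": 0, "tz": 0, "fingers": 1}
  ]
}}

```text
t: 17.82
tool_pos: [0.6667, 0.1727, 0.1106]
eef_rot: [[0.001, 1.0, -0.0], [1.0, -0.001, -0.0], [-0.0, -0.0, -1.0]]
wrist_force: [0.2, -0.1, 0.8]
gripper_width: 0.0852
gripper_force: 0.0
```

```bash
python3 - <<'E'
from h import *
s=sense();print(s["tool_pos"],s["wrist_force"]);im=imaging.camera("wrist");M=P("wrist");print(proj(M,[.667,.1741,.064]))
hsv=cv2.cvtColor(im,cv2.COLOR_RGB2HSV);m=((abs(hsv[...,0].astype(int)-67)<12)&(hsv[...,1]>110)).astype(np.uint8)
_,l,st,c=cv2.connectedComponentsWithStats(m);print([(c[i].round(1),st[i,4]) for i in range(1,len(c)) if st[i,4]>300])
cv2.imwrite("pics/w2.png",im[:,:,::-1])
E
```

```text
[0.66667248 0.1727288  0.1105579 ] [ 0.19858842 -0.10797727  0.77895407]
[261.92723851 211.37303743]
[(array([262.2, 210.2]), np.int32(2095))]
```

View pics/w2.png

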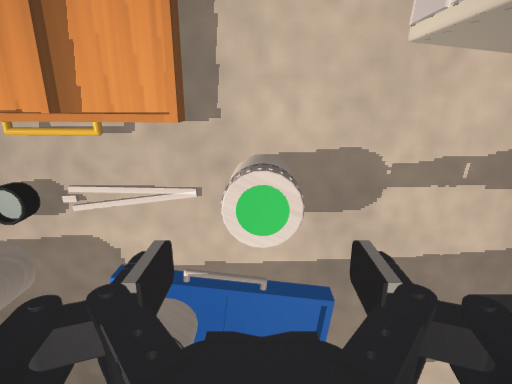

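The green dot is at (262,210), between the fingers. The tweezers' tip at (200,191) lies flat, below fingertip height. Now grasp and weigh.

Request:
{"method": "jog_arm", "body": {
  "motion": [
    {"rx": 0, "ry": 0, "rz": 0, "tx": 0.05, "ty": 0, "tz": 0.88, "fingers": 1},
    {"rx": 0, "ry": 0, "rz": 0, "tx": 0, "ty": 0, "tz": 0.88, "fingers": 1},
    {"rx": 0, "ry": 0, "rz": 0, "tx": 0, "ty": 0, "tz": 0.88, "fingers": 1},
    {"rx": 0, "ry": 0, "rz": 0, "tx": 0, "ty": 0, "tz": 0.88, "fingers": 1},
    {"rx": 0, "ry": 0, "rz": 0, "tx": 0, "ty": 0, "tz": 0.88, "fingers": 1}
  ]
}}

```text
t: 18.5
tool_pos: [0.6666, 0.1747, 0.0208]
eef_rot: [[0.0, 1.0, -0.0], [1.0, -0.0, -0.0], [-0.0, -0.0, -1.0]]
wrist_force: [0.2, 0.3, -1.1]
gripper_width: 0.0855
gripper_force: 0.0
```

Request:
{"method": "jog_arm", "body": {
  "motion": [
    {"rx": 0, "ry": 0, "rz": 0, "tx": 0, "ty": 0, "tz": 0, "fingers": 0},
    {"rx": 0, "ry": 0, "rz": 0, "tx": 0, "ty": 0, "tz": 0, "fingers": 0},
    {"rx": 0, "ry": 0, "rz": 0, "tx": 0, "ty": 0, "tz": 0, "fingers": 0},
    {"rx": 0, "ry": 0, "rz": 0, "tx": 0, "ty": 0, "tz": 0, "fingers": 0},
    {"rx": 0, "ry": 0, "rz": 0, "tx": 0, "ty": 0, "tz": 0, "fingers": 0}
  ]
}}

```text
t: 19.12
tool_pos: [0.6669, 0.1747, 0.0227]
eef_rot: [[0.0, 1.0, 0.0], [1.0, -0.0, 0.0], [0.0, 0.0, -1.0]]
wrist_force: [-1.8, -0.5, 1.5]
gripper_width: 0.0551
gripper_force: 43.1
```

Request:
{"method": "jog_arm", "body": {
  "motion": [
    {"rx": 0, "ry": 0, "rz": 0, "tx": 0, "ty": 0, "tz": -0.4, "fingers": 0},
    {"rx": 0, "ry": 0, "rz": 0, "tx": 0, "ty": 0, "tz": -1, "fingers": 0},
    {"rx": 0, "ry": 0, "rz": 0, "tx": 0, "ty": 0, "tz": -1, "fingers": 0},
    {"rx": 0, "ry": 0, "rz": 0, "tx": 0, "ty": 0, "tz": -1, "fingers": 0},
    {"rx": 0, "ry": 0, "rz": 0, "tx": 0, "ty": 0, "tz": -1, "fingers": 0}
  ]
}}

```text
t: 19.75
tool_pos: [0.6669, 0.1747, 0.1121]
eef_rot: [[0.0, 1.0, 0.001], [1.0, -0.0, 0.0], [0.0, 0.001, -1.0]]
wrist_force: [-0.5, 0.1, -3.5]
gripper_width: 0.0551
gripper_force: 43.3
```

Request:
{"method": "jog_arm", "body": {
  "motion": [
    {"rx": 0, "ry": 0, "rz": 0, "tx": 0, "ty": 0, "tz": 0, "fingers": 0},
    {"rx": 0, "ry": 0, "rz": 0, "tx": 0, "ty": 0, "tz": 0, "fingers": 0},
    {"rx": 0, "ry": 0, "rz": 0, "tx": 0, "ty": 0, "tz": 0, "fingers": 0},
    {"rx": 0, "ry": 0, "rz": 0, "tx": 0, "ty": 0, "tz": 0, "fingers": 0}
  ]
}}

```text
t: 20.25
tool_pos: [0.6665, 0.1746, 0.1096]
eef_rot: [[0.0, 1.0, -0.001], [1.0, -0.0, -0.0], [-0.0, -0.001, -1.0]]
wrist_force: [-0.3, -0.4, -3.5]
gripper_width: 0.0551
gripper_force: 43.3
```

Request:
{"method": "jog_arm", "body": {
  "motion": [
    {"rx": 0, "ry": 0, "rz": 0, "tx": 0, "ty": 0, "tz": 0, "fingers": 0}
  ]
}}

```text
t: 20.38
tool_pos: [0.6667, 0.1747, 0.1099]
eef_rot: [[0.0, 1.0, -0.001], [1.0, -0.0, -0.0], [-0.0, -0.001, -1.0]]
wrist_force: [0.3, 0.5, -3.6]
gripper_width: 0.0553
gripper_force: 43.3
```

Request:
{"method": "jog_arm", "body": {
  "motion": [
    {"rx": 0, "ry": 0, "rz": 0, "tx": 0, "ty": 0, "tz": 0, "fingers": 0}
  ]
}}

```text
t: 20.5
tool_pos: [0.6668, 0.1747, 0.1102]
eef_rot: [[0.0, 1.0, -0.0], [1.0, -0.0, -0.0], [-0.0, -0.0, -1.0]]
wrist_force: [-0.3, -0.3, -3.7]
gripper_width: 0.0553
gripper_force: 43.3
```

Request:
{"method": "jog_arm", "body": {
  "motion": [
    {"rx": 0, "ry": 0, "rz": 0, "tx": 0, "ty": 0, "tz": 0, "fingers": 0}
  ]
}}

```text
t: 20.62
tool_pos: [0.6668, 0.1748, 0.1103]
eef_rot: [[0.0, 1.0, -0.0], [1.0, -0.0, 0.0], [0.0, -0.0, -1.0]]
wrist_force: [-0.6, 0.7, -3.3]
gripper_width: 0.0552
gripper_force: 43.3
```

```bash
python3 - <<'E'
from h import *
z=[]
for i in range(40): imaging.camera("top");z.append(sense()["wrist_force"][2])
print(np.mean(z),np.std(z)/len(z)**.5)
E
```

```text
-3.643381905841477 0.07922345488617215
```

Green averages 3.65–3.85 N (370–390 g), so either tray is allowed. I'm putting it in the refiner cell (0.672, 0.026).

Request:
{"method": "jog_arm", "body": {
  "motion": [
    {"rx": 0, "ry": 0, "rz": 0, "tx": -0.5, "ty": 0.04, "tz": 0, "fingers": 0},
    {"rx": 0, "ry": 0, "rz": 0, "tx": -1, "ty": 0.04, "tz": 0, "fingers": 0},
    {"rx": 0, "ry": 0, "rz": 0, "tx": -1, "ty": 0.04, "tz": 0, "fingers": 0},
    {"rx": 0, "ry": 0, "rz": 0, "tx": -1, "ty": 0.04, "tz": 0, "fingers": 0},
    {"rx": 0, "ry": 0, "rz": 0, "tx": -1, "ty": 0.04, "tz": 0, "fingers": 0}
  ]
}}

```text
t: 23.25
tool_pos: [0.6709, 0.0828, 0.1104]
eef_rot: [[0.001, 1.0, 0.0], [1.0, -0.001, -0.0], [-0.0, 0.0, -1.0]]
wrist_force: [-0.2, -0.4, -2.9]
gripper_width: 0.0554
gripper_force: 43.3
```

Request:
{"method": "jog_arm", "body": {
  "motion": [
    {"rx": 0, "ry": 0, "rz": 0, "tx": -1, "ty": 0.04, "tz": 0, "fingers": 0},
    {"rx": 0, "ry": 0, "rz": 0, "tx": -1, "ty": 0.04, "tz": 0, "fingers": 0},
    {"rx": 0, "ry": 0, "rz": 0, "tx": -0.94, "ty": 0.04, "tz": 0, "fingers": 0},
    {"rx": 0, "ry": 0, "rz": 0, "tx": 0, "ty": 0, "tz": 0, "fingers": 0},
    {"rx": 0, "ry": 0, "rz": 0, "tx": 0, "ty": 0, "tz": 0, "fingers": 0}
  ]
}}

```text
t: 23.88
tool_pos: [0.6731, 0.0265, 0.1103]
eef_rot: [[-0.0, 1.0, 0.0], [1.0, 0.0, 0.001], [0.001, 0.0, -1.0]]
wrist_force: [-0.0, 0.2, -3.9]
gripper_width: 0.0552
gripper_force: 43.3
```

Request:
{"method": "jog_arm", "body": {
  "motion": [
    {"rx": 0, "ry": 0, "rz": 0, "tx": 0, "ty": 0, "tz": 1, "fingers": 0},
    {"rx": 0, "ry": 0, "rz": 0, "tx": 0, "ty": 0, "tz": 1, "fingers": 0},
    {"rx": 0, "ry": 0, "rz": 0, "tx": 0, "ty": 0, "tz": 1, "fingers": 0},
    {"rx": 0, "ry": 0, "rz": 0, "tx": 0, "ty": 0, "tz": 0.6, "fingers": 0},
    {"rx": 0, "ry": 0, "rz": 0, "tx": 0, "ty": 0, "tz": 0.25, "fingers": 0}
  ]
}}

```text
t: 24.5
tool_pos: [0.6728, 0.026, 0.0322]
eef_rot: [[0.0, 1.0, -0.001], [1.0, -0.0, 0.0], [0.0, -0.001, -1.0]]
wrist_force: [0.6, -0.3, -3.0]
gripper_width: 0.055
gripper_force: 43.3
```

Request:
{"method": "jog_arm", "body": {
  "motion": [
    {"rx": 0, "ry": 0, "rz": 0, "tx": 0, "ty": 0, "tz": 0.1, "fingers": 0},
    {"rx": 0, "ry": 0, "rz": 0, "tx": 0, "ty": 0, "tz": 0.08, "fingers": 0},
    {"rx": 0, "ry": 0, "rz": 0, "tx": 0, "ty": 0, "tz": 0.05, "fingers": 0},
    {"rx": 0, "ry": 0, "rz": 0, "tx": 0, "ty": 0, "tz": 0.04, "fingers": 0},
    {"rx": 0, "ry": 0, "rz": 0, "tx": 0, "ty": 0, "tz": 0, "fingers": 0}
  ]
}}

```text
t: 25.12
tool_pos: [0.6734, 0.0259, 0.0286]
eef_rot: [[0.0, 1.0, 0.001], [1.0, -0.0, -0.0], [-0.0, 0.001, -1.0]]
wrist_force: [-1.9, -0.2, 4.6]
gripper_width: 0.0552
gripper_force: 44.1
```

Request:
{"method": "jog_arm", "body": {
  "motion": [
    {"rx": 0, "ry": 0, "rz": 0, "tx": 0, "ty": 0, "tz": -0.01, "fingers": 0.75},
    {"rx": 0, "ry": 0, "rz": 0, "tx": 0, "ty": 0, "tz": 0, "fingers": 0.88},
    {"rx": 0, "ry": 0, "rz": 0, "tx": 0, "ty": 0, "tz": 0, "fingers": 0.88},
    {"rx": 0, "ry": 0, "rz": 0, "tx": 0, "ty": 0, "tz": 0, "fingers": 0.88}
  ]
}}

```text
t: 25.62
tool_pos: [0.6732, 0.0259, 0.0281]
eef_rot: [[0.0, 1.0, -0.0], [1.0, -0.0, 0.0], [0.0, -0.0, -1.0]]
wrist_force: [-1.0, -0.6, -1.0]
gripper_width: 0.0752
gripper_force: 0.0
```

Request:
{"method": "jog_arm", "body": {
  "motion": [
    {"rx": 0, "ry": 0, "rz": 0, "tx": 0, "ty": 0, "tz": -0.5, "fingers": 0.88},
    {"rx": 0, "ry": 0, "rz": 0, "tx": 0, "ty": 0, "tz": -1, "fingers": 0.88},
    {"rx": 0, "ry": 0, "rz": 0, "tx": 0, "ty": 0, "tz": -1, "fingers": 1},
    {"rx": 0, "ry": 0, "rz": 0, "tx": 0, "ty": 0, "tz": -1, "fingers": 1},
    {"rx": 0, "ry": 0, "rz": 0, "tx": 0, "ty": 0, "tz": -0.6, "fingers": 1}
  ]
}}

```text
t: 26.25
tool_pos: [0.6736, 0.026, 0.1121]
eef_rot: [[0.0, 1.0, 0.002], [1.0, -0.0, 0.0], [0.0, 0.002, -1.0]]
wrist_force: [0.6, -0.3, 0.7]
gripper_width: 0.0853
gripper_force: 0.0
```

Request:
{"method": "jog_arm", "body": {
  "motion": [
    {"rx": 0, "ry": 0, "rz": 0, "tx": 0.72, "ty": -0.95, "tz": 0, "fingers": 1},
    {"rx": 0, "ry": 0, "rz": 0, "tx": 0.72, "ty": -0.95, "tz": 0, "fingers": 1},
    {"rx": 0, "ry": 0, "rz": 0, "tx": 0.72, "ty": -0.95, "tz": 0, "fingers": 1},
    {"rx": 0, "ry": 0, "rz": 0, "tx": 0.72, "ty": -0.95, "tz": 0, "fingers": 1},
    {"rx": 0, "ry": 0, "rz": 0, "tx": 0.72, "ty": -0.95, "tz": 0, "fingers": 1}
  ]
}}

```text
t: 26.88
tool_pos: [0.5775, 0.0984, 0.1104]
eef_rot: [[0.0, 1.0, 0.0], [1.0, -0.0, -0.0], [-0.0, 0.0, -1.0]]
wrist_force: [0.7, -0.1, 0.3]
gripper_width: 0.0852
gripper_force: 0.0
```

Request:
{"method": "jog_arm", "body": {
  "motion": [
    {"rx": 0, "ry": 0, "rz": 0, "tx": 0.72, "ty": -0.95, "tz": 0, "fingers": 1},
    {"rx": 0, "ry": 0, "rz": 0, "tx": 0.72, "ty": -0.95, "tz": 0, "fingers": 1},
    {"rx": 0, "ry": 0, "rz": 0, "tx": 0.72, "ty": -0.95, "tz": 0, "fingers": 1},
    {"rx": 0, "ry": 0, "rz": 0, "tx": 0.72, "ty": -0.95, "tz": 0, "fingers": 1},
    {"rx": 0, "ry": 0, "rz": 0, "tx": 0.72, "ty": -0.95, "tz": 0, "fingers": 1}
  ]
}}

```text
t: 27.5
tool_pos: [0.4826, 0.1704, 0.1104]
eef_rot: [[0.0, 1.0, 0.0], [1.0, -0.0, -0.0], [-0.0, 0.0, -1.0]]
wrist_force: [-0.3, 0.4, -0.1]
gripper_width: 0.0854
gripper_force: 0.0
```

Request:
{"method": "jog_arm", "body": {
  "motion": [
    {"rx": 0, "ry": 0, "rz": 0, "tx": 0.72, "ty": -0.95, "tz": 0, "fingers": 1},
    {"rx": 0, "ry": 0, "rz": 0, "tx": 0.72, "ty": -0.95, "tz": 0, "fingers": 1},
    {"rx": 0, "ry": 0, "rz": 0, "tx": 0.72, "ty": -0.95, "tz": 0, "fingers": 1},
    {"rx": 0, "ry": 0, "rz": 0, "tx": 0.72, "ty": -0.95, "tz": 0, "fingers": 1},
    {"rx": 0, "ry": 0, "rz": 0, "tx": 0.72, "ty": -0.95, "tz": 0, "fingers": 1}
  ]
}}

```text
t: 28.12
tool_pos: [0.3876, 0.2424, 0.1104]
eef_rot: [[0.0, 1.0, 0.0], [1.0, -0.0, 0.0], [0.0, 0.0, -1.0]]
wrist_force: [0.3, 0.5, 0.4]
gripper_width: 0.0857
gripper_force: 0.0
```

Request:
{"method": "jog_arm", "body": {
  "motion": [
    {"rx": 0, "ry": 0, "rz": 0, "tx": 0.75, "ty": -0.95, "tz": 0, "fingers": 1},
    {"rx": 0, "ry": 0, "rz": 0, "tx": 0.75, "ty": -0.95, "tz": 0, "fingers": 1},
    {"rx": 0, "ry": 0, "rz": 0, "tx": 0.75, "ty": -0.95, "tz": 0, "fingers": 1},
    {"rx": 0, "ry": 0, "rz": 0, "tx": 0, "ty": 0, "tz": 0, "fingers": 1},
    {"rx": 0, "ry": 0, "rz": 0, "tx": 0, "ty": 0, "tz": 0, "fingers": 1}
  ]
}}

```text
t: 28.75
tool_pos: [0.3317, 0.2867, 0.1103]
eef_rot: [[0.001, 1.0, 0.0], [1.0, -0.001, -0.0], [-0.0, 0.0, -1.0]]
wrist_force: [-0.1, -0.4, -0.3]
gripper_width: 0.0856
gripper_force: 0.0
```

```bash
python3 - <<'E'
from h import *
s=sense();print(s["tool_pos"],s["wrist_force"]);im=imaging.camera("wrist");M=P("wrist");print(proj(M,[.3292,.2872,.064]))
hsv=cv2.cvtColor(im,cv2.COLOR_RGB2HSV);m=(((hsv[...,0]<6)|(hsv[...,0]>174))&(hsv[...,1]>150)).astype(np.uint8)
_,l,st,c=cv2.connectedComponentsWithStats(m);print([(c[i].round(1),st[i,4]) for i in range(1,len(c)) if st[i,4]>300])
z=[]
for i in range(20): imaging.camera("top");z.append(sense()["wrist_force"][2])
print("zero",np.mean(z))
E
```

```text
[0.33165473 0.28672231 0.11028833] [-0.09061507 -0.38766285 -0.28990455]
[257.60041137 212.40587592]
[(array([258.2, 212.2]), np.int32(2107))]
zero 0.2819161735070302
```

Request:
{"method": "jog_arm", "body": {
  "motion": [
    {"rx": 0, "ry": 0, "rz": 0, "tx": 0.03, "ty": -0.11, "tz": 0.88, "fingers": 1},
    {"rx": 0, "ry": 0, "rz": 0, "tx": 0, "ty": 0, "tz": 0.88, "fingers": 1},
    {"rx": 0, "ry": 0, "rz": 0, "tx": 0, "ty": 0, "tz": 0.88, "fingers": 1},
    {"rx": 0, "ry": 0, "rz": 0, "tx": 0, "ty": 0, "tz": 0.88, "fingers": 1},
    {"rx": 0, "ry": 0, "rz": 0, "tx": 0, "ty": 0, "tz": 0.88, "fingers": 1}
  ]
}}

```text
t: 30.42
tool_pos: [0.3291, 0.2877, 0.0215]
eef_rot: [[0.0, 1.0, 0.0], [1.0, -0.0, 0.0], [0.0, 0.0, -1.0]]
wrist_force: [0.8, 0.1, -0.0]
gripper_width: 0.0849
gripper_force: 0.0
```

Request:
{"method": "jog_arm", "body": {
  "motion": [
    {"rx": 0, "ry": 0, "rz": 0, "tx": 0, "ty": 0, "tz": 0, "fingers": 0},
    {"rx": 0, "ry": 0, "rz": 0, "tx": 0, "ty": 0, "tz": 0, "fingers": 0},
    {"rx": 0, "ry": 0, "rz": 0, "tx": 0, "ty": 0, "tz": 0, "fingers": 0},
    {"rx": 0, "ry": 0, "rz": 0, "tx": 0, "ty": 0, "tz": 0, "fingers": 0},
    {"rx": 0, "ry": 0, "rz": 0, "tx": 0, "ty": 0, "tz": 0, "fingers": 0}
  ]
}}

```text
t: 31.05
tool_pos: [0.3292, 0.2877, 0.0226]
eef_rot: [[0.0, 1.0, 0.001], [1.0, -0.0, 0.0], [0.0, 0.001, -1.0]]
wrist_force: [-0.6, -1.3, 8.3]
gripper_width: 0.0554
gripper_force: 44.1
```

Request:
{"method": "jog_arm", "body": {
  "motion": [
    {"rx": 0, "ry": 0, "rz": 0, "tx": 0, "ty": 0, "tz": -0.4, "fingers": 0},
    {"rx": 0, "ry": 0, "rz": 0, "tx": 0, "ty": 0, "tz": -1, "fingers": 0},
    {"rx": 0, "ry": 0, "rz": 0, "tx": 0, "ty": 0, "tz": -1, "fingers": 0},
    {"rx": 0, "ry": 0, "rz": 0, "tx": 0, "ty": 0, "tz": -1, "fingers": 0},
    {"rx": 0, "ry": 0, "rz": 0, "tx": 0, "ty": 0, "tz": -1, "fingers": 0}
  ]
}}

```text
t: 31.68
tool_pos: [0.329, 0.2874, 0.1112]
eef_rot: [[0.0, 1.0, 0.0], [1.0, -0.0, 0.0], [0.0, 0.0, -1.0]]
wrist_force: [0.8, 1.0, -4.5]
gripper_width: 0.0553
gripper_force: 43.7
```

Request:
{"method": "jog_arm", "body": {
  "motion": [
    {"rx": 0, "ry": 0, "rz": 0, "tx": 0, "ty": 0, "tz": 0, "fingers": 0},
    {"rx": 0, "ry": 0, "rz": 0, "tx": 0, "ty": 0, "tz": 0, "fingers": 0},
    {"rx": 0, "ry": 0, "rz": 0, "tx": 0, "ty": 0, "tz": 0, "fingers": 0},
    {"rx": 0, "ry": 0, "rz": 0, "tx": 0, "ty": 0, "tz": 0, "fingers": 0}
  ]
}}

```text
t: 32.17
tool_pos: [0.3288, 0.2875, 0.1096]
eef_rot: [[0.0, 1.0, -0.001], [1.0, -0.0, -0.001], [-0.001, -0.001, -1.0]]
wrist_force: [-0.2, -0.8, -4.4]
gripper_width: 0.0551
gripper_force: 44.1
```

```bash
python3 - <<'E'
from h import *
z=[]
for i in range(25): imaging.camera("top");z.append(sense()["wrist_force"][2])
s=sense();print(np.mean(z),s["tool_pos"],s["gripper_width"])
E
```

```text
-4.703718426396561 [0.32901535 0.28764376 0.11011105] 0.05495581975227045
```

Red weighs about 5.0 N (508 g), so it goes in the refiner's tray too. I'll cross-check with joint torques at the last cell, loaded against unloaded.

Request:
{"method": "jog_arm", "body": {
  "motion": [
    {"rx": 0, "ry": 0, "rz": 0, "tx": -0.5, "ty": 0.46, "tz": -0.2, "fingers": 0},
    {"rx": 0, "ry": 0, "rz": 0, "tx": -0.99, "ty": 0.92, "tz": -0.2, "fingers": 0},
    {"rx": 0, "ry": 0, "rz": 0, "tx": -0.99, "ty": 0.92, "tz": -0.2, "fingers": 0},
    {"rx": 0, "ry": 0, "rz": 0, "tx": -0.99, "ty": 0.92, "tz": -0.2, "fingers": 0},
    {"rx": 0, "ry": 0, "rz": 0, "tx": -0.99, "ty": 0.92, "tz": -0.2, "fingers": 0}
  ]
}}

```text
t: 34.05
tool_pos: [0.4128, 0.1969, 0.1304]
eef_rot: [[0.001, 1.0, 0.0], [1.0, -0.001, -0.0], [-0.0, 0.0, -1.0]]
wrist_force: [-0.0, 0.4, -3.8]
gripper_width: 0.0552
gripper_force: 44.0
```

Request:
{"method": "jog_arm", "body": {
  "motion": [
    {"rx": 0, "ry": 0, "rz": 0, "tx": -0.99, "ty": 0.92, "tz": 0, "fingers": 0},
    {"rx": 0, "ry": 0, "rz": 0, "tx": -0.99, "ty": 0.92, "tz": 0, "fingers": 0},
    {"rx": 0, "ry": 0, "rz": 0, "tx": -0.99, "ty": 0.92, "tz": 0, "fingers": 0},
    {"rx": 0, "ry": 0, "rz": 0, "tx": -0.99, "ty": 0.92, "tz": 0, "fingers": 0},
    {"rx": 0, "ry": 0, "rz": 0, "tx": -0.99, "ty": 0.92, "tz": 0, "fingers": 0}
  ]
}}

```text
t: 34.67
tool_pos: [0.5045, 0.0976, 0.1303]
eef_rot: [[0.001, 1.0, -0.0], [1.0, -0.001, -0.0], [-0.0, -0.0, -1.0]]
wrist_force: [0.6, -0.3, -3.8]
gripper_width: 0.0554
gripper_force: 44.0
```

Request:
{"method": "jog_arm", "body": {
  "motion": [
    {"rx": 0, "ry": 0, "rz": 0, "tx": -0.99, "ty": 0.92, "tz": 0, "fingers": 0},
    {"rx": 0, "ry": 0, "rz": 0, "tx": -0.99, "ty": 0.92, "tz": 0, "fingers": 0},
    {"rx": 0, "ry": 0, "rz": 0, "tx": -0.99, "ty": 0.92, "tz": 0, "fingers": 0},
    {"rx": 0, "ry": 0, "rz": 0, "tx": -0.99, "ty": 0.92, "tz": 0, "fingers": 0},
    {"rx": 0, "ry": 0, "rz": 0, "tx": -0.99, "ty": 0.92, "tz": 0, "fingers": 0}
  ]
}}

```text
t: 35.3
tool_pos: [0.5962, -0.0015, 0.1301]
eef_rot: [[0.001, 1.0, -0.0], [1.0, -0.001, -0.0], [-0.0, -0.0, -1.0]]
wrist_force: [0.1, 0.2, -4.7]
gripper_width: 0.0551
gripper_force: 44.0
```

Request:
{"method": "jog_arm", "body": {
  "motion": [
    {"rx": 0, "ry": 0, "rz": 0, "tx": -0.99, "ty": 0.92, "tz": 0, "fingers": 0},
    {"rx": 0, "ry": 0, "rz": 0, "tx": -0.99, "ty": 0.92, "tz": 0, "fingers": 0},
    {"rx": 0, "ry": 0, "rz": 0, "tx": -0.55, "ty": 0.45, "tz": 0, "fingers": 0},
    {"rx": 0, "ry": 0, "rz": 0, "tx": 0, "ty": 0, "tz": 0, "fingers": 0},
    {"rx": 0, "ry": 0, "rz": 0, "tx": 0, "ty": 0, "tz": 0, "fingers": 0}
  ]
}}

```text
t: 35.92
tool_pos: [0.6409, -0.0495, 0.1301]
eef_rot: [[-0.001, 1.0, -0.001], [1.0, 0.001, 0.0], [0.0, -0.001, -1.0]]
wrist_force: [-0.5, 0.4, -4.0]
gripper_width: 0.0551
gripper_force: 44.0
```

```bash
cat >w.py <<'E'
from h import *
z=[];t=[]
for i in range(12): imaging.camera("top");s=sense();z.append(s["wrist_force"][2]);t.append(s["tau"])
print(np.mean(z[3:]),np.mean(t[3:],0).round(3),np.std(t[3:],0).round(3),s["tool_pos"],s["t"])
E
python3 w.py
```

```text
-4.513776573761558 [-6.40000e-02 -1.05043e+02 -6.05200e+00 -3.38320e+01  1.40000e-02
  2.00000e-03 -3.00000e-03] [0.053 0.061 0.015 0.03  0.002 0.001 0.002] [ 0.64149393 -0.050269    0.13007487] 36.525
```

Request:
{"method": "jog_arm", "body": {
  "motion": [
    {"rx": 0, "ry": 0, "rz": 0, "tx": -0.5, "ty": 0.47, "tz": 0, "fingers": 0},
    {"rx": 0, "ry": 0, "rz": 0, "tx": -0.5, "ty": 0.47, "tz": 0, "fingers": 0},
    {"rx": 0, "ry": 0, "rz": 0, "tx": 0, "ty": 0, "tz": 1, "fingers": 0},
    {"rx": 0, "ry": 0, "rz": 0, "tx": 0, "ty": 0, "tz": 1, "fingers": 0},
    {"rx": 0, "ry": 0, "rz": 0, "tx": 0, "ty": 0, "tz": 1, "fingers": 0}
  ]
}}

```text
t: 37.15
tool_pos: [0.6596, -0.0699, 0.0679]
eef_rot: [[-0.0, 1.0, -0.002], [1.0, 0.0, 0.0], [0.0, -0.002, -1.0]]
wrist_force: [0.4, -0.5, -5.0]
gripper_width: 0.0552
gripper_force: 44.1
```

Request:
{"method": "jog_arm", "body": {
  "motion": [
    {"rx": 0, "ry": 0, "rz": 0, "tx": 0, "ty": 0, "tz": 1, "fingers": 0},
    {"rx": 0, "ry": 0, "rz": 0, "tx": 0, "ty": 0, "tz": 0.6, "fingers": 0},
    {"rx": 0, "ry": 0, "rz": 0, "tx": 0, "ty": 0, "tz": 0.25, "fingers": 0},
    {"rx": 0, "ry": 0, "rz": 0, "tx": 0, "ty": 0, "tz": 0.1, "fingers": 0},
    {"rx": 0, "ry": 0, "rz": 0, "tx": 0, "ty": 0, "tz": 0.08, "fingers": 0}
  ]
}}

```text
t: 37.78
tool_pos: [0.6607, -0.0704, 0.03]
eef_rot: [[0.0, 1.0, 0.001], [1.0, -0.0, -0.0], [-0.0, 0.001, -1.0]]
wrist_force: [-0.3, -0.1, -3.5]
gripper_width: 0.0553
gripper_force: 44.1
```

Request:
{"method": "jog_arm", "body": {
  "motion": [
    {"rx": 0, "ry": 0, "rz": 0, "tx": 0, "ty": 0, "tz": 0.05, "fingers": 0},
    {"rx": 0, "ry": 0, "rz": 0, "tx": 0, "ty": 0, "tz": 0.03, "fingers": 0},
    {"rx": 0, "ry": 0, "rz": 0, "tx": 0, "ty": 0, "tz": 0, "fingers": 0}
  ]
}}

```text
t: 38.15
tool_pos: [0.6606, -0.0703, 0.0288]
eef_rot: [[0.0, 1.0, 0.001], [1.0, -0.0, -0.0], [-0.0, 0.001, -1.0]]
wrist_force: [-2.8, -0.2, 5.8]
gripper_width: 0.0556
gripper_force: 45.1
```

Touching. I'll release, rise, and return to the torque reference point.

Request:
{"method": "jog_arm", "body": {
  "motion": [
    {"rx": 0, "ry": 0, "rz": 0, "tx": 0, "ty": 0, "tz": 0, "fingers": 0.75},
    {"rx": 0, "ry": 0, "rz": 0, "tx": 0, "ty": 0, "tz": 0, "fingers": 0.88},
    {"rx": 0, "ry": 0, "rz": 0, "tx": 0, "ty": 0, "tz": 0, "fingers": 0.88},
    {"rx": 0, "ry": 0, "rz": 0, "tx": 0, "ty": 0, "tz": 0, "fingers": 0.88},
    {"rx": 0, "ry": 0, "rz": 0, "tx": 0, "ty": 0, "tz": -0.5, "fingers": 0.88}
  ]
}}

```text
t: 38.78
tool_pos: [0.6599, -0.0702, 0.0377]
eef_rot: [[0.0, 1.0, -0.001], [1.0, -0.0, 0.0], [0.0, -0.001, -1.0]]
wrist_force: [-0.5, -0.0, -0.1]
gripper_width: 0.0751
gripper_force: 0.0
```

Request:
{"method": "jog_arm", "body": {
  "motion": [
    {"rx": 0, "ry": 0, "rz": 0, "tx": 0, "ty": 0, "tz": -1, "fingers": 0.88},
    {"rx": 0, "ry": 0, "rz": 0, "tx": 0, "ty": 0, "tz": -1, "fingers": 0.88},
    {"rx": 0, "ry": 0, "rz": 0, "tx": 0, "ty": 0, "tz": -1, "fingers": 0.9},
    {"rx": 0, "ry": 0, "rz": 0, "tx": 0, "ty": 0, "tz": -1, "fingers": 0.9},
    {"rx": 0, "ry": 0, "rz": 0, "tx": 1, "ty": -0.94, "tz": -0.61, "fingers": 0.9}
  ]
}}

```text
t: 39.4
tool_pos: [0.6422, -0.0515, 0.1318]
eef_rot: [[0.003, 1.0, 0.002], [1.0, -0.003, -0.001], [-0.001, 0.002, -1.0]]
wrist_force: [-0.4, 1.5, 0.2]
gripper_width: 0.0768
gripper_force: 0.0
```

Request:
{"method": "jog_arm", "body": {
  "motion": [
    {"rx": 0, "ry": 0, "rz": 0, "tx": 0, "ty": 0, "tz": 0, "fingers": 0.9},
    {"rx": 0, "ry": 0, "rz": 0, "tx": 0, "ty": 0, "tz": 0, "fingers": 0.9},
    {"rx": 0, "ry": 0, "rz": 0, "tx": 0, "ty": 0, "tz": 0, "fingers": 0.9}
  ]
}}

```text
t: 39.78
tool_pos: [0.6416, -0.0509, 0.1298]
eef_rot: [[0.001, 1.0, -0.0], [1.0, -0.001, -0.0], [-0.0, -0.0, -1.0]]
wrist_force: [-0.1, -0.0, -0.4]
gripper_width: 0.0767
gripper_force: 0.0
```

```bash
python3 w.py
```

```text
-0.1743254316705567 [ 4.9000e-02 -1.0200e+02 -5.6990e+00 -3.2421e+01  1.8000e-02  5.0000e-03
  2.0000e-03] [0.02  0.046 0.013 0.011 0.001 0.003 0.002] [ 0.64153014 -0.0502473   0.13006918] 40.375
```

The torque step, 3.04 Nm over 0.643 m, gives 4.7 N, which agrees with the wrist force. I'm withdrawing to check the result.

Request:
{"method": "jog_arm", "body": {
  "motion": [
    {"rx": 0, "ry": 0, "rz": 0, "tx": 0, "ty": 0, "tz": -1, "fingers": 1},
    {"rx": 0, "ry": 0, "rz": 0, "tx": 0, "ty": -0.5, "tz": -1, "fingers": 1},
    {"rx": 0, "ry": 0, "rz": 0, "tx": 0, "ty": -1, "tz": -1, "fingers": 1},
    {"rx": 0, "ry": 0, "rz": 0, "tx": -1, "ty": -1, "tz": -1, "fingers": 1},
    {"rx": 0, "ry": 0, "rz": 0, "tx": -1, "ty": -1, "tz": 0, "fingers": 1}
  ]
}}

```text
t: 41.0
tool_pos: [0.5719, -0.0906, 0.213]
eef_rot: [[-0.0, 1.0, 0.004], [1.0, 0.0, -0.001], [-0.001, 0.004, -1.0]]
wrist_force: [0.4, 0.3, -1.1]
gripper_width: 0.0857
gripper_force: 0.0
```

Request:
{"method": "jog_arm", "body": {
  "motion": [
    {"rx": 0, "ry": 0, "rz": 0, "tx": -1, "ty": -1, "tz": 0, "fingers": 1},
    {"rx": 0, "ry": 0, "rz": 0, "tx": -1, "ty": -1, "tz": 0, "fingers": 1},
    {"rx": 0, "ry": 0, "rz": 0, "tx": -1, "ty": -1, "tz": 0, "fingers": 1},
    {"rx": 0, "ry": 0, "rz": 0, "tx": -1, "ty": -1, "tz": 0, "fingers": 1},
    {"rx": 0, "ry": 0, "rz": 0, "tx": -1, "ty": -1, "tz": 0, "fingers": 1}
  ]
}}

```text
t: 41.62
tool_pos: [0.4711, -0.1909, 0.2115]
eef_rot: [[0.0, 1.0, 0.001], [1.0, -0.0, -0.001], [-0.001, 0.001, -1.0]]
wrist_force: [0.7, -0.7, 0.3]
gripper_width: 0.0856
gripper_force: 0.0
```

Request:
{"method": "jog_arm", "body": {
  "motion": [
    {"rx": 0, "ry": 0, "rz": 0, "tx": -1, "ty": 0, "tz": 0, "fingers": 1},
    {"rx": 0, "ry": 0, "rz": 0, "tx": -1, "ty": 0, "tz": 0, "fingers": 1},
    {"rx": 0, "ry": 0, "rz": 0, "tx": -1, "ty": 0, "tz": 0, "fingers": 1},
    {"rx": 0, "ry": 0, "rz": 0, "tx": -1, "ty": 0, "tz": 0, "fingers": 1},
    {"rx": 0, "ry": 0, "rz": 0, "tx": 0, "ty": 0, "tz": 0, "fingers": 1}
  ]
}}

```text
t: 42.25
tool_pos: [0.4713, -0.2718, 0.2102]
eef_rot: [[0.002, 1.0, 0.0], [1.0, -0.002, -0.0], [-0.0, 0.0, -1.0]]
wrist_force: [0.7, 0.4, -0.4]
gripper_width: 0.0856
gripper_force: 0.0
```

```bash
python3 - <<'E'
from h import *
a=[imaging.camera(n)[:,:,::-1] for n in("top","side")]
cv2.imwrite("pics/end.png",np.hstack([a[0][70:370,70:470],cv2.resize(a[1],(400,300))]))
E
```

```text
(no output)
```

View pics/end.png

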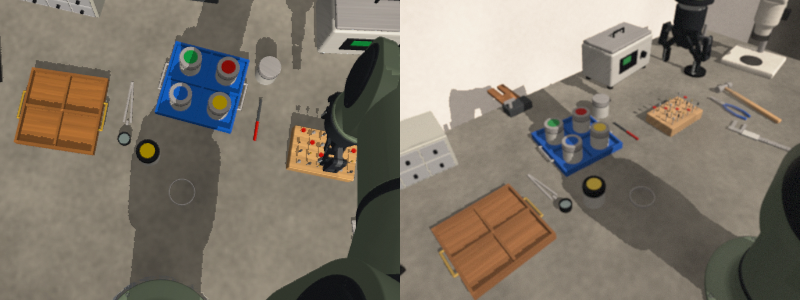

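All four dotted tins stand upright in the blue tray's cells (green (190,60), red (228,70), blue (180,95), yellow (220,103)). The look-alikes are where they were.

```bash
python3 -c "
from plant import robot
print(robot.hand_in())"
```

```text
the job is handed in; nothing more can be done
None
```

I handed the job in at about 42 s; no verdict came back. All four scrap tins stand upright in the blue refiner's tray, and both look-alikes are where they started. By feel, blue is about 520 g and red about 490 g; yellow (about 390 g) and green (about 375 g) fall in the either-tray band, so nothing went in the wooden tray.

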